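# Foil-stamp the square pen and hold the dwell

### The arm

A 6-joint arm with a two-finger parallel gripper is mounted at the origin on the work surface. World frame = base frame: x ahead of the robot, y to its left, z up, the work surface at z = 0. Lengths are in mm, angles in rad, forces in N, time in s.
With the tool pointing down it reaches from about 275 to 825 mm from the base axis. Payload 5.2 kg.
Tool frame: the origin (TCP) lies midway between the tips of the shut fingers; the grasp point (between the pads) lies 19 mm behind it; z points along the fingers, y is the line along which they close (so a half turn about z gives the same grasp; the last joint's range is limited). The gripper opens to 93 mm and grips with 3 to 60 N. Pads are 15 mm wide; open, the fingers measure 128 mm over their backs; the gripper's body (75 mm by 188 mm) begins 65 mm behind the grasp point.
Start: joints at [-1.42, 0.259, 1.535, -0, 1.348, -0.203], TCP at [190.576, -515.931, 185.753] pointing down, gripper open.
Joint ranges: [-3.14, 3.14], [-0.91, 2.08], [0.19, 2.58], [-1.22, 4.36], [0.22, 2.71], [-3.12, 3.12]. Speed limits (rad/s): [2.57, 2.57, 3.14, 3.14, 3.14, 3.14].

### API

Orientations are given as a 3x3 rotation matrix whose columns are the frame's x, y, z axes.
In Python, from station import sensors, vision, r gives the robot as it stands. The module is installed in compiled form; this text tells all that it offers.
- The arm moves only by the tool play_rows, never from a script. Its argument "plan" is a list of rows, each an object of numbers: "jaw": the finger opening in m, from 0 to 0.093; "dx", "dy", "dz": the shift along the tool's x, y, z in m; "yaw": the turn about the tool's z in degrees. In form: [{"jaw": .., "dx": .., "dy": .., "dz": .., "yaw": ..}, ...]. A call has 1 to 20 rows; each row is the pose to reach, as a shift and turn from the pose commanded when the call began, along the tool's axes at that moment; what a row does not reach only later rows make up. A row lasts 1/10 s, in which the tool goes at most 50 mm and 8.59 degrees, less where a joint would pass 70% of its speed; a pose out of reach is approached as far as the arm can. A call with a gripper value outside its range is refused whole. The fingers move at their own pace and stop on an object; "force" is the grip in N (left out, the last holds). Time passes only in rows, so rows that repeat a pose let the fingers close. It gives the time, the measured TCP pose, the force, the opening and the grip force at its end, in the units of the state.
- sensors.state(): the state, without advancing time (a new reading comes with each control period).
- vision.snapshot(name): name is "scene" or "top"; returns a dict with "color" (420x560x3 uint8, blue, green, red), "mtx" (3x3 intrinsics, pixels), "rvec" (rotation vector, rad) and "tvec" (3), from world to camera coordinates, as OpenCV has them. Camera axes: x right, y down, z forward; pixel columns grow to the right and rows downward; lengths in mm; the calibration is good to about 2 mm. A picture is of the moment at which its call begins. There is no depth.
- r.finish_job(): hands the job in; it is judged then, once.
The state is a dict: "time": time; "joints": joint angles; "joint_vel": joint speeds; "tau": joint torques, N m; "eef_pos": TCP position; "orientation": TCP orientation; "ft_force": force on the tool from outside, world axes, zero at the start; "moment": the same for the moment, N m; "gripper_width": finger opening in mm; "grip_force": force on a finger pad.
Only numpy, scipy, OpenCV 4.12 (cv2) and the standard library are available. Lean on these libraries where they do the work, as an engineer would, in place of code of your own. Each camera call takes 0.05 s, during which the arm holds its last target. There are 200 camera calls.

### The job

Take the square-barrelled pen out of the tray (leave the round pens in the tray and the bottle standing) and lay it down in the cradle of the drawn-out sliding table of the stamping press, middle of the pen at the middle of the cradle and its tip pointing towards the press. Push the table fully home under the head, then pull the press lever down past its two clicks to the third position at the end of its travel, so that the die presses on the pen. Finish while holding the lever there: do not let go, it springs back.

Things in the scene. Friction and masses are not known exactly. Their poses are not given: they have to be found in the camera images.
- press: Hot-foil pen press, fixed: grey base 345 x 150 x 20 mm, column at the back, ram housing overhanging forward (80 mm wide, 155 to 280 mm above the bench, front face 12 mm beyond the origin), foil reel (top at 340 mm) on its right, controller box on its left. Origin on the bench under the base's middle; x from its open front (robot side) to the column, y to its left, z up. Lever on its left (+y).
- table (a joint): Sliding table of the press, travel along the press's x axis: 0 = drawn out to the front, 0.100 m = home at its stop under the head. About 2 N of friction; it stays where it is left.
- table_lip (a point): Top middle of the front (-x) face of the upright lip at the sliding table's front end, to be pushed along +x of the press. Lip 60 mm wide, 6 mm thick, 32 mm high below this point, which is 71 mm above the bench. Axes as the press.
- cradle (a point): Middle of the pen cradle on the sliding table, at the saddle floors' height, 55 mm above the bench. x along the groove, as the press. Two saddles 18 mm long, centred 40 mm before and behind; groove 13.5 mm wide at the floor, cheeks 10 mm high leaning out 25 degrees. Between them 62 mm free, 15 mm deep. Table out: head and housing begin 50 mm or more beyond. Home: under the die.
- die: Sprung brass die under the press head, face 30 x 14 mm, origin at the centre of its face, 22 mm above the top of a seated pen when the lever is up. It goes down 20 mm per rad of lever, meets a seated pen at about 1.1 rad of lever and presses it with about 16 N at the third position.
- lever (a joint): Press lever: 0 = up at rest, 68 degrees above level; grows as it is pulled forward and down. Two clicks hold it weakly if let go (rests at about 0.38 and 0.80 rad); the third position is the end stop at 1.257 rad (4 degrees below level), where it does not stay: it springs back to the second click. At the ball: up to about 15 N past the second click, 9 N to hold at the stop.
- lever_pivot (a point): Point on the lever's hinge axis, in the plane in which the ball swings, 185 mm above the bench; axes as the press. The hinge axis is the press's y. The ball's centre lies 170 mm from this point: at lever value q it is at x = -0.170 cos(68 deg - q), z = +0.170 sin(68 deg - q) from here.
- lever_ball (a point): Centre of the black ball grip at the end of the 12 mm lever rod, 32 mm diameter. Can be pinched from above with the fingers at its +y and -y sides (55 mm free beside it on the press's side) and turns in the fingers as the lever swings.
- tray: White plastic stock tray, fixed, 200 x 250 x 26 mm, walls and floor 4 mm; origin under its centre, x along its 200 mm side.
- pen: The pen to stamp: square barrel 12 x 12 mm, 100 mm long, 135 mm overall, 26 g, aluminium with black cone and thin steel clip (4 mm wide, lying 3.5 mm over the top face, on the 40 mm of the barrel next to the push button). Lies flat. Origin at the middle of its length and width on its underside; x points to the tip, z up. Grip it across its width near the origin.
- pen_tip (a point): Tip of the square pen, 67.5 mm from the middle of its length.
- slim1: Round slim pen, 140 mm long, 9.6 mm diameter, lying in the tray; origin on its underside, mid-length.
- slim2: Round slim pen, 148 mm long, 8.4 mm diameter, lying in the tray; origin on its underside, mid-length.
- slim3: Round slim pen, 132 mm long, 10 mm diameter, lying in the tray; origin on its underside, mid-length.
- cleaner: Small bottle of cleaner standing on the bench beyond the tray, 48 mm diameter, 105 mm tall; origin under its centre.
Mind the look-alikes: they are no part of the job. What is shaped like the slim2 but pink is not meant.

How it is judged (in metres and radians):
On the way, in this order (a step that is already met when the one before it is completed fails the run):
1. the pen lies in the cradle of the drawn-out table, tip towards the press, let go (value of joint table below 0.05 m and x of pen in the frame of cradle between -0.015 and 0.015 m and y of pen in the frame of cradle between -0.003 and 0.003 m and z of pen in the frame of cradle below 0.003 m and angle between the x axis of pen and the x axis of cradle, either way round below 0.06 rad and x of pen_tip in the frame of cradle above 0.04 m and contact force between the fingers and pen below 0.1 N), for 0.2 s.
2. the table is home with the pen in the cradle, the lever still up (value of joint table above 0.096 m and value of joint lever below 0.3 rad and z of pen in the frame of cradle below 0.003 m and horizontal distance between pen and cradle below 0.017 m), for 0.2 s.
3. the lever is at its third position and the die presses on the pen (value of joint lever above 1.19 rad and contact force between die and pen above 6 N), for 0.3 s.
At the end, for the whole second after the job is handed in: Fingers hold the ball (over 2 N), lever at 1.19 rad or more; die presses the pen with over 6 N; table within 4 mm of home; pen seated in the cradle: within 15 mm along, 3 mm across and in height, 0.06 rad, tip towards the press; round pens in the tray, bottle standing (all of step 3 and contact force between the fingers and lever above 2 N and value of joint table above 0.096 m and x of pen in the frame of cradle between -0.015 and 0.015 m and y of pen in the frame of cradle between -0.003 and 0.003 m and z of pen in the frame of cradle below 0.003 m and angle between the x axis of pen and the x axis of cradle, either way round below 0.06 rad and x of pen_tip in the frame of cradle above 0.04 m and horizontal distance between each of slim1, slim2, slim3 and tray below 0.13 m and height (world z) of each of slim1, slim2, slim3 below 0.03 m and angle between cleaner's own z axis and vertical below 0.2 rad); the arm keeps its last pose, push and grip.
It fails at once if a round pen is lifted out of the tray (height (world z) of any of slim1, slim2, slim3 above 0.05 m).
It fails at once if the bottle is knocked over (angle between cleaner's own z axis and vertical above 0.5 rad).
It also fails if it takes over 72 s, if anything falls off the work surface, if the arm or the gripper's body presses on something with over 40 N, if the wrist force passes 120 N, or if a joint passes its speed limit or range.

## Working session

There is one attempt and no reset: what is moved stays moved. The work goes in short steps, Python scripts to look and compute and a tool call to move; the robot and the scene stay as the last step left them, time stands still between calls to the robot, and variables do not carry over. Pictures are saved under pics/ and viewed, at most 10 in all, crops included, and the job is handed in when it is done.

Besides the shell and the picture viewer there is one more tool, called as a command line: name --argument value ..., lists and objects as JSON in quotes. play_rows: Moves the arm, as the interface text tells. Its arguments: {"type":"object","properties":{"plan":{"type":"array","items":{"type":"object","properties":{"jaw":{"type":"number"},"dx":{"type":"number"},"dy":{"type":"number"},"dz":{"type":"number"},"yaw":{"type":"number"}}}},"force":{"type":"number"}},"required":["plan"]}

```bash
mkdir -p pics; cat > h.py <<'E'
import numpy as np, cv2
from station import sensors, vision, r
def snap(n):
    s=vision.snapshot(n); s={k:np.array(v) for k,v in s.items()}
    s['R']=cv2.Rodrigues(s['rvec'].astype(float))[0]; s['t']=s['tvec'].reshape(3).astype(float)
    return s
def ray(s,u,v):
    d=s['R'].T@(np.linalg.inv(s['mtx'])@np.array([u,v,1.])); return -s['R'].T@s['t'], d/np.linalg.norm(d)
def onz(s,u,v,z):
    c,d=ray(s,u,v); return c+d*(z-c[2])/d[2]
def tri(s1,p1,s2,p2):
    c1,d1=ray(s1,*p1);c2,d2=ray(s2,*p2)
    k=np.linalg.lstsq(np.c_[d1,-d2],c2-c1,rcond=None)[0]
    a=c1+k[0]*d1;b=c2+k[1]*d2
    return (a+b)/2,np.linalg.norm(a-b)
def proj(s,p): return cv2.projectPoints(np.array(p,float).reshape(-1,1,3),s['rvec'].astype(float),s['tvec'].astype(float),s['mtx'],None)[0].reshape(-1,2)
E
python3 - <<'E'
from h import *
import pickle
S={n:snap(n) for n in('scene','top')}
pickle.dump(S,open('s0.pkl','wb'))
for n in S: cv2.imwrite(f'pics/{n}0.png',cv2.resize(S[n]['color'],(800,600),interpolation=cv2.INTER_CUBIC)); print(n,-S[n]['R'].T@S[n]['t'],S[n]['R'][2],S[n]['mtx'].tolist())
st=sensors.state();print(st['time'],st['eef_pos'],st['orientation'],st['gripper_width'])
E
```

```text
scene [1041.49946912 -567.46608214 1200.68469546] [-0.41567376  0.43363837 -0.79948301] [[538.0755199737793, 0.0, 266.627813473085], [0.0, 538.0755199737793, 211.96260053489613], [0.0, 0.0, 1.0]]
top [ 290.94282703  -20.98634148 1406.13819991] [ 0.17543116 -0.00596405 -0.98447364] [[423.4043795960084, 0.0, 278.40393552195883], [0.0, 423.4043795960084, 207.21321469893542], [0.0, 0.0, 1.0]]
0.1 [ 190.50016378 -515.37081892  185.00098853] [[ 9.38069938e-01  3.46445865e-01 -2.31205327e-04]
 [ 3.46445761e-01 -9.38068559e-01  1.64719947e-03]
 [ 3.53778996e-04 -1.62528841e-03 -9.99998617e-01]] 93.07753176706035
```

View pics/scene0.png

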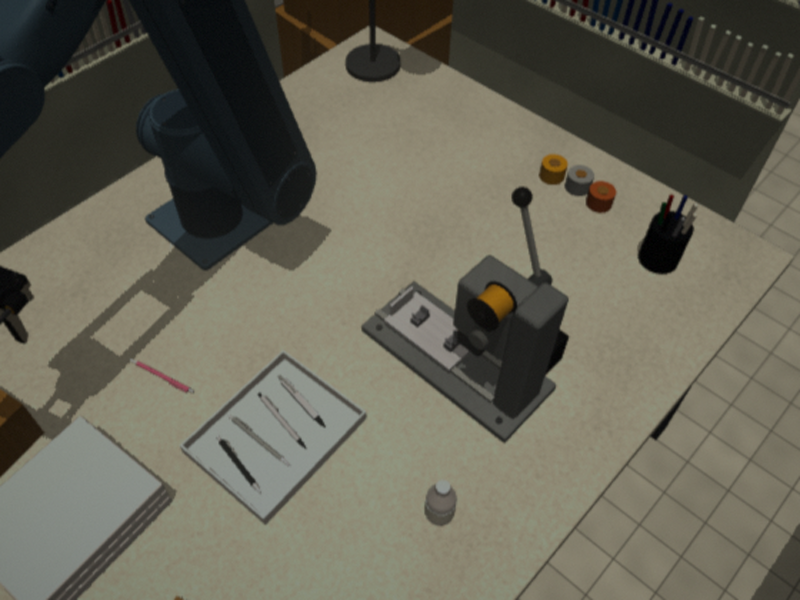

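View pics/top0.png

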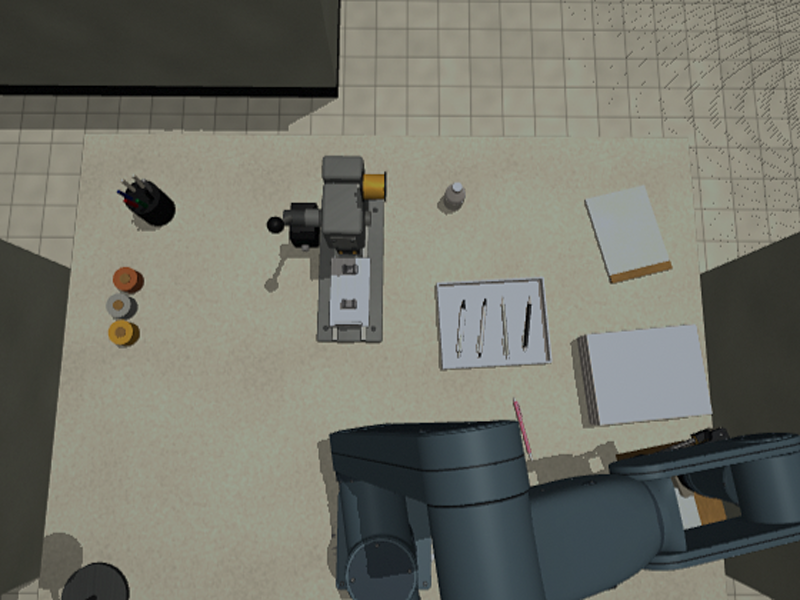

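Top view (800x600 scale): the press is at about (350,250), with its lever ball at (275,225). The tray at (493,325) holds four pens, at x≈461, 482, 505 and 527. The pink look-alike lies outside it at (522,425). In the scene view the same four pens are at (302,400), (283,420), (262,441) and (240,466). I'll enlarge the tray in both views.

```bash
python3 - <<'E'
from h import *
import pickle
S=pickle.load(open('s0.pkl','rb'))
a=S['scene']['color'][255:355,135:250]; b=S['top']['color'][195:260,303:388]
f=lambda i,k:cv2.convertScaleAbs(cv2.resize(i,None,fx=k,fy=k,interpolation=cv2.INTER_CUBIC),alpha=1.3)
A=f(a,3.45);B=f(b,4.6)
h=max(A.shape[0],B.shape[0]);c=np.zeros((h,A.shape[1]+B.shape[1],3),np.uint8)
c[:A.shape[0],:A.shape[1]]=A;c[:B.shape[0],A.shape[1]:]=B
print(c.shape,A.shape);cv2.imwrite('pics/tray.png',c)
E
```

```text
(345, 788, 3) (345, 397, 3)
```

View pics/tray.png

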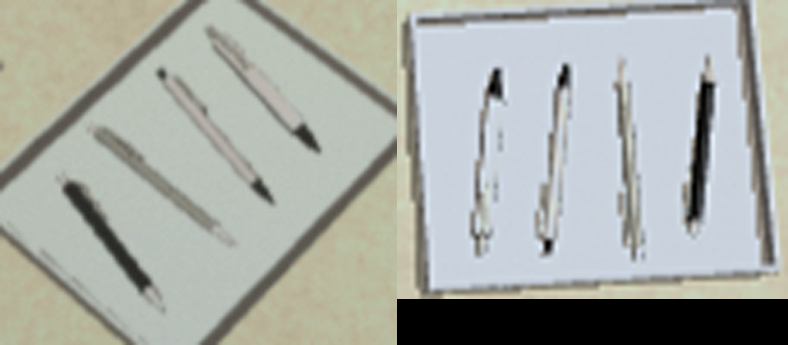

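The candidates are A, scene crop (265,90) and top crop (488,160), white/silver with a black cone; B, (215,137)/(555,160), white with a black cone and a black button; C, thin gold-grey; and D, black. A looks broadest and has the plain steel button, so it fits the description. I'll measure lengths and widths to check that.

```bash
python3 - <<'E'
from h import *
import pickle
S=pickle.load(open('s0.pkl','rb'));s=S['scene'];t=S['top']
sc=lambda p:((p[0]+.5)/3.4522-.5+135,(p[1]+.5)/3.45-.5+255)
tc=lambda p:((p[0]-397+.5)/4.6-.5+303,(p[1]+.5)/4.6-.5+195)
E={'A':((208,28),(320,152),(481,254),(498,68)),'B':((160,70),(273,203),(547,253),(565,66)),'C':((90,125),(235,245),(632,258),(621,58)),'D':((60,175),(163,312),(692,232),(709,58))}
for k,(a,b,c,d) in E.items():
    p,g=[onz(s,*sc(x),10) for x in(a,b)],[onz(t,*tc(x),10) for x in(c,d)]
    print(k,'len',np.linalg.norm(p[1]-p[0]).round(),np.linalg.norm(g[1]-g[0]).round(),p[0].round(),p[1].round(),g[0].round(),g[1].round(),[ (tri(s,sc(x),t,tc(y))[0].round(),tri(s,sc(x),t,tc(y))[1].round(1)) for x,y in((a,c),(b,d))])
# rectified tray image from scene: world plane z=10, 3px/mm
def rect(s,x0,x1,y0,y1,z,k):
    q=np.array([[x0,y0,z],[x0,y1,z],[x1,y1,z],[x1,y0,z]],float)
    W,H=(y1-y0)*k,(x1-x0)*k
    M=cv2.getPerspectiveTransform(proj(s,q).astype(np.float32),np.float32([[W,H],[0,H],[0,0],[W,0]]))
    return cv2.warpPerspective(s['color'],M,(int(W),int(H)),flags=cv2.INTER_CUBIC)
A=tc((487,160));B=tc((555,160));c=onz(t,*A,10);print(c)
x=int(c[0]);y=int(c[1])
i=rect(s,x-90,x+90,y-110,y+30,14,3)
g=i.astype(float).mean(2)
for row in(270-60,270-30,270,300,330): print(row,' '.join('%d'%v for v in g[row,::3]))
# press zoom
T=cv2.resize(t['color'][100:245,180:280],None,fx=4,fy=4,interpolation=cv2.INTER_CUBIC)
U=cv2.resize(s['color'][125:310,250:400],None,fx=2.66,fy=3.13,interpolation=cv2.INTER_CUBIC)
U=cv2.resize(s['color'][125:310,250:400],None,fx=2.66,fy=2.66,interpolation=cv2.INTER_CUBIC)
c=np.zeros((600,800,3),np.uint8);c[:580,:400]=T;c[:U.shape[0],400:400+U.shape[1]]=U[:,:400]
cv2.imwrite('pics/press.png',c)
E
```

```text
A len 137.0 136.0 [ 400. -168.   10.] [ 535. -183.   10.] [ 398. -170.   10.] [ 533. -184.   10.] [(array([ 399., -169.,   10.]), np.float64(2.6)), (array([ 534., -183.,    9.]), np.float64(2.3))]
B len 140.0 137.0 [ 401. -217.   10.] [ 540. -233.   10.] [ 399. -217.   10.] [ 535. -233.   10.] [(array([ 400., -217.,    9.]), np.float64(1.6)), (array([ 537., -233.,    4.]), np.float64(2.6))]
C len 146.0 145.0 [ 398. -281.   10.] [ 544. -273.   10.] [ 396. -278.   10.] [ 541. -274.   10.] [(array([ 396., -280.,    4.]), np.float64(1.3)), (array([ 542., -273.,    7.]), np.float64(2.2))]
D len 132.0 128.0 [ 414. -322.   10.] [ 545. -340.   10.] [ 415. -322.   10.] [ 542. -338.   10.] [(array([ 414., -322.,   11.]), np.float64(0.7)), (array([ 542., -339.,    5.]), np.float64(0.4))]
[ 465.76477151 -175.13912086   10.        ]
210 145 145 145 145 145 145 146 145 145 145 145 146 146 146 145 145 146 146 146 145 145 145 145 144 143 140 138 136 136 137 139 141 141 141 141 137 127 113 100 93 98 110 125 138 143 144 145 146 146 145 145 145 145 145 146 145 145 146 146 146 145 144 145 145 146 145 14
[... 1823 characters left out ...]
6 146 145 145 145 145 145 145 145 145 144 144 145 144 144 144 144 144 144 144 144 145 144 144 145 145 142 130 119 109 103 101 101 100 98 97 101 109
330 145 145 145 145 146 146 146 145 145 145 146 146 145 145 145 145 145 144 144 144 144 142 136 129 123 116 109 104 104 110 118 123 120 108 96 93 103 118 134 142 145 144 144 145 145 144 144 144 144 145 145 145 145 145 146 146 145 145 145 146 147 146 146 146 146 145 144 144 141 134 123 114 109 110 116 124 130 135 136 133 127 121 118 122 130 137 143 145 146 145 145 145 145 145 146 145 145 145 144 144 144 144 145 146 146 145 145 144 144 144 145 146 146 146 145 144 143 143 143 143 143 144 145 145 145 144 139 128 113 100 91 90 94 97 99 99 97 94 95 104
```

View pics/press.png

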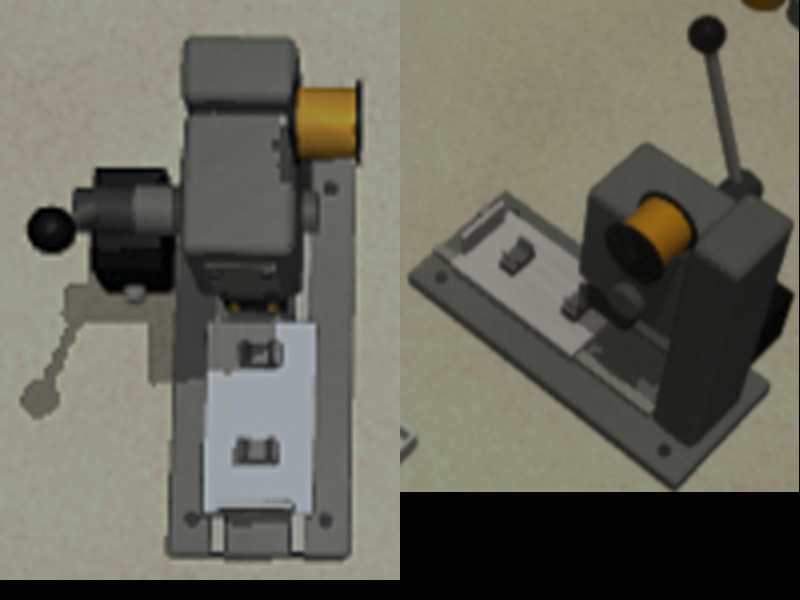

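The press picture shows, in the top crop, saddles at (257,451) and (261,354), the lip at (255,508), base front corners at (168,556) and (349,557), and the ball at (51,230). In the scene crop the saddles are at (517,257) and (574,305), and the ball is at (707,35). Pen A is the one meant: 135 mm long, with a flat 12 mm top and a separate dark side face (square), a black cone and no black button. Its tip points to +x.

```bash
python3 - <<'E'
from h import *
import pickle
S=pickle.load(open('s0.pkl','rb'));s=S['scene'];t=S['top']
tc=lambda p:((p[0]+.5)/4-.5+180,(p[1]+.5)/4-.5+100)
sc=lambda p:((p[0]-400+.5)/2.66-.5+250,(p[1]+.5)/2.66-.5+125)
def blobs(img,x0,y0,x1,y1,lo,hi,mn):
    g=img[y0:y1,x0:x1].max(2); m=((g>=lo)&(g<hi)).astype(np.uint8)
    n,l,st,c=cv2.connectedComponentsWithStats(m)
    return [(c[i]+[x0,y0],st[i].tolist()) for i in range(1,n) if st[i,4]>=mn]
for a in blobs(t['color'],180,145,200,170,0,50,30): print('ball top',a)
for a in blobs(s['color'],355,125,378,147,0,50,30): print('ball scene',a)
for a in blobs(t['color'],233,183,256,221,0,150,15): print('sad top',a)
for a in blobs(s['color'],282,205,330,255,0,120,15): print('sad scene',a)
print('ball',tri(s,sc((707,35)),t,tc((51,230))))
print('sad f',tri(s,sc((517,257)),t,tc((257,451))),onz(t,*tc((257,451)),60))
print('sad b',tri(s,sc((574,305)),t,tc((261,354))),onz(t,*tc((261,354)),60))
print('base FL',onz(t,*tc((168,556)),20),onz(s,*sc((507,193)),20))
print('base FR',onz(t,*tc((349,557)),20),onz(s,*sc((410,280)),20))
print('base BR',onz(s,*sc((675,488)),20),onz(t,*tc((357,140)),20))
print('base L far',onz(t,*tc((175,385)),20))
print('pivot',tri(s,sc((740,188)),t,tc((90,205))))
g=t['color'][:,:,:].max(2)
for v in(192,200,206,215): print(v,'row222..272',g[v,218:272].tolist())
E
```

```text
ball top (array([192.50925926, 156.97222222]), [7, 7, 13, 11, 108])
ball scene (array([365.02054795, 137.97945205]), [4, 6, 13, 16, 146])
sad top (array([241.12      , 187.61714286]), [0, 0, 18, 11, 175])
sad top (array([243.51724138, 212.74712644]), [5, 26, 12, 8, 87])
sad scene (array([284.83673469, 208.32653061]), [0, 0, 8, 10, 49])
sad scene (array([319.55759804, 227.20220588]), [10, 0, 38, 50, 816])
sad scene (array([293.74820144, 221.3381295 ]), [5, 9, 14, 16, 139])
sad scene (array([290.94098361, 247.3147541 ]), [0, 29, 28, 21, 305])
ball (array([612.64461271, 198.02174708, 340.80103377]), np.float64(1.4607481992680336))
sad f (array([515.55424793,  83.31760311,  48.51414448]), np.float64(1.1459466645085181)) [513.29224454  81.98742618  60.        ]
sad b (array([594.9890069 ,  80.00467246,  48.19525114]), np.float64(2.876850642051582)) [593.27688298  80.24382457  60.        ]
base FL [432.25139376 156.31905727  20.        ] [439.89857848 154.99288998  20.        ]
base FR [432.21090172   7.96233015  20.        ] [443.18416299   5.00386721  20.        ]
base BR [779.80193354  
[... 591 characters left out ...]
70, 170, 168, 166, 169, 170, 171, 170, 169, 167, 170, 169, 170, 169, 170, 170, 170, 170, 171, 148, 96, 99, 99, 99, 100, 102, 100, 99, 86, 159, 154, 155, 156]
206 row222..272 [155, 154, 154, 155, 155, 82, 95, 96, 96, 97, 96, 96, 99, 147, 172, 169, 169, 168, 165, 168, 168, 170, 170, 168, 168, 170, 169, 169, 170, 169, 169, 171, 170, 169, 170, 170, 170, 170, 170, 170, 143, 97, 101, 100, 100, 100, 102, 102, 99, 83, 160, 156, 155, 154]
215 row222..272 [155, 155, 155, 157, 120, 87, 96, 96, 97, 96, 96, 92, 70, 177, 172, 170, 170, 170, 171, 169, 105, 80, 59, 61, 60, 59, 59, 60, 61, 61, 59, 91, 175, 170, 169, 170, 170, 170, 170, 169, 110, 103, 104, 104, 104, 103, 104, 104, 103, 76, 162, 156, 152, 155]
```

```bash
python3 - <<'E'
from h import *
import pickle
S=pickle.load(open('s0.pkl','rb'));s=S['scene'];t=S['top']
g=cv2.GaussianBlur(t['color'],(1,1),0).max(2).astype(float)
def edge(v,a,b,sgn):
    d=np.diff(g[v,a:b])*sgn; d[d<0]=0; i=d.argmax(); w=slice(max(0,i-1),i+2)
    return a+.5+ (np.arange(len(d))[w]*d[w]).sum()/d[w].sum()
for nm,a,b,sg,rows,z in(('baseL',219,231,-1,range(198,234,2),20),('baseR(bench)',264,278,1,range(170,234,4),0),('tabL',230,240,1,range(197,224,2),40),('tabR',256,268,-1,range(184,224,2),40)):
    P=np.array([onz(t,edge(v,a,b,sg),v,z)[:2] for v in rows])
    k=np.polyfit(P[:,0],P[:,1],1); rs=P[:,1]-np.polyval(k,P[:,0]); ok=abs(rs)<2;k=np.polyfit(P[ok,0],P[ok,1],1)
    print(nm,'deg',np.degrees(np.arctan(k[0])).round(2),'y@553',np.polyval(k,553).round(2),abs(rs).max().round(1),ok.sum())
for v in(187,189,190,191,211,213,215): 
    l,rr=edge(v,238,246,-1),edge(v,248,256,1); print(v,l,rr,onz(t,l,v,65)[:2].round(1),onz(t,rr,v,65)[:2].round(1))
print('col 244', [(v,int(g[v,243]),int(g[v,247]),int(g[v,252])) for v in range(180,224)])
# predicted projections for hypotheses of front/rear saddles
for c in((553,81,55),): print(proj(s,c),proj(t,c))
E
```

```text
baseL deg -0.62 y@553 157.08 1.0 18
baseR(bench) deg -0.52 y@553 6.51 1.0 16
tabL deg -0.51 y@553 126.31 0.7 14
tabR deg -0.95 y@553 37.57 0.7 20
187 238.9814814814815 250.5 [595.8  99. ] [596.   61.7]
189 239.36885245901638 250.5 [589.1  97.6] [589.4  61.6]
190 239.29661016949152 250.5 [585.8  97.8] [586.   61.5]
191 239.5 249.5793650793651 [582.5  97.1] [582.7  64.5]
211 238.67441860465115 249.41011235955057 [516.8  98.4] [517.   63.9]
213 238.78571428571428 249.5 [510.3  97.9] [510.5  63.5]
215 238.95652173913044 249.22413793103448 [503.9  97.2] [504.   64.3]
col 244 [(180, 74, 75, 100), (181, 108, 108, 170), (182, 106, 106, 165), (183, 107, 106, 165), (184, 109, 98, 164), (185, 99, 61, 164), (186, 58, 39, 164), (187, 60, 45, 165), (188, 62, 45, 166), (189, 84, 45, 168), (190, 96, 38, 167), (191, 57, 46, 167), (192, 128, 117, 167), (193, 173, 175, 168), (194, 171, 170, 168), (195, 170, 168, 168), (196, 170, 169, 168), (197, 169, 169, 168), (198, 170, 169, 168), (199, 169, 168, 169), (200, 169, 169, 169), (201, 168, 169, 169), (202, 169, 169, 169), (203, 169, 170, 170), (204, 170, 169, 169), (205, 170, 170, 170), (206, 170, 169, 170), (207, 171, 171, 169), (208, 172, 159, 169), (209, 162, 101, 170), (210, 114, 50, 170), (211, 108, 51, 170), (212, 109, 51, 170), (213, 111, 53, 170), (214, 95, 45, 170), (215, 59, 61, 169), (216, 131, 130, 169), (217, 174, 174, 169), (218, 171, 170, 170), (219, 169, 169, 169), (220, 169, 170, 169), (221, 169, 170, 169), (222, 170, 169, 170), (223, 170, 171, 171)]
[[303.71931982 228.37615157]] [[244.52272261 200.569164  ]]
```

play_rows --plan '[{"jaw": 0.045, "dx": 0.02, "dy": -0.012, "dz": 0.003, "yaw": 2}, {"jaw": 0.045, "dx": 0.05, "dy": -0.03, "dz": 0.007, "yaw": 5}, {"jaw": 0.045, "dx": 0.085, "dy": -0.05, "dz": 0.012, "yaw": 8}, {"jaw": 0.045, "dx": 0.12, "dy": -0.071, "dz": 0.018, "yaw": 11}, {"jaw": 0.045, "dx": 0.155, "dy": -0.092, "dz": 0.023, "yaw": 14}, {"jaw": 0.045, "dx": 0.19, "dy": -0.113, "dz": 0.028, "yaw": 17}, {"jaw": 0.045, "dx": 0.225, "dy": -0.134, "dz": 0.033, "yaw": 19}, {"jaw": 0.045, "dx": 0.26, "dy": -0.154, "dz": 0.038, "yaw": 21}, {"jaw": 0.045, "dx": 0.295, "dy": -0.175, "dz": 0.043, "yaw": 23}, {"jaw": 0.045, "dx": 0.33, "dy": -0.196, "dz": 0.048, "yaw": 25}, {"jaw": 0.045, "dx": 0.358, "dy": -0.213, "dz": 0.052, "yaw": 26}, {"jaw": 0.045, "dx": 0.3766, "dy": -0.2234, "dz": 0.055, "yaw": 26.4}, {"jaw": 0.045, "dx": 0.3766, "dy": -0.2234, "dz": 0.055, "yaw": 26.4}, {"jaw": 0.045, "dx": 0.3766, "dy": -0.2234, "dz": 0.055, "yaw": 26.4}, {"jaw": 0.045, "dx": 0.3766, "dy": -0.2234, "dz": 0.055, "yaw": 26.4}]'

```text
time: 1.6
eef_pos: [465.9, -176.6, 130.7]
orientation: [[0.994, -0.107, -0.0], [-0.107, -0.994, -0.0], [-0.0, 0.0, -1.0]]
ft_force: [-0.3, -0.3, -0.1]
gripper_width: 44.7
grip_force: 0.0
```

play_rows --plan '[{"jaw": 0.045, "dz": 0.02}, {"jaw": 0.045, "dz": 0.05}, {"jaw": 0.045, "dz": 0.08}, {"jaw": 0.045, "dz": 0.1}, {"jaw": 0.045, "dz": 0.115}, {"jaw": 0.045, "dz": 0.121}, {"jaw": 0.045, "dz": 0.124}, {"jaw": 0.045, "dz": 0.124}, {"jaw": 0.045, "dz": 0.124}, {"jaw": 0.03, "dz": 0.124}, {"jaw": 0.02, "dz": 0.124}, {"jaw": 0.014, "dz": 0.124}, {"jaw": 0.008, "dz": 0.124}, {"jaw": 0.008, "dz": 0.124}, {"jaw": 0.008, "dz": 0.124}, {"jaw": 0.008, "dz": 0.124}, {"jaw": 0.008, "dz": 0.124}]' --force 20

```text
validation failed for argument at $.pl...
```

play_rows --plan '[{"jaw": 0.045, "dx": 0, "dy": 0, "dz": 0.02, "yaw": 0}, {"jaw": 0.045, "dx": 0, "dy": 0, "dz": 0.05, "yaw": 0}, {"jaw": 0.045, "dx": 0, "dy": 0, "dz": 0.08, "yaw": 0}, {"jaw": 0.045, "dx": 0, "dy": 0, "dz": 0.1, "yaw": 0}, {"jaw": 0.045, "dx": 0, "dy": 0, "dz": 0.115, "yaw": 0}, {"jaw": 0.045, "dx": 0, "dy": 0, "dz": 0.121, "yaw": 0}, {"jaw": 0.045, "dx": 0, "dy": 0, "dz": 0.124, "yaw": 0}, {"jaw": 0.045, "dx": 0, "dy": 0, "dz": 0.124, "yaw": 0}, {"jaw": 0.045, "dx": 0, "dy": 0, "dz": 0.124, "yaw": 0}, {"jaw": 0.03, "dx": 0, "dy": 0, "dz": 0.124, "yaw": 0}, {"jaw": 0.02, "dx": 0, "dy": 0, "dz": 0.124, "yaw": 0}, {"jaw": 0.014, "dx": 0, "dy": 0, "dz": 0.124, "yaw": 0}, {"jaw": 0.008, "dx": 0, "dy": 0, "dz": 0.124, "yaw": 0}, {"jaw": 0.008, "dx": 0, "dy": 0, "dz": 0.124, "yaw": 0}, {"jaw": 0.008, "dx": 0, "dy": 0, "dz": 0.124, "yaw": 0}, {"jaw": 0.008, "dx": 0, "dy": 0, "dz": 0.124, "yaw": 0}]' --force 20

```text
time: 3.2
eef_pos: [466.4, -175.9, 6.7]
orientation: [[0.994, -0.107, -0.0], [-0.107, -0.994, 0.0], [-0.0, -0.0, -1.0]]
ft_force: [-0.3, 1.0, -0.1]
gripper_width: 8.0
grip_force: 0.0
```

The fingers reached 8 mm with no grip force, so I'll look before doing anything else.

```bash
python3 - <<'E'
from h import *
import pickle
S={n:snap(n) for n in('scene','top')}
pickle.dump(S,open('s1.pkl','wb'))
s=S['scene'];print(proj(s,(466,-176,6)),proj(S['top'],(466,-176,6)))
a=s['color'][215:365,125:265]; cv2.imwrite('pics/g1.png',cv2.resize(a,None,fx=4,fy=4,interpolation=cv2.INTER_CUBIC))
E
```

```text
[[210.29627361 280.89640092]] [[322.30079814 229.47124514]]
```

View pics/g1.png

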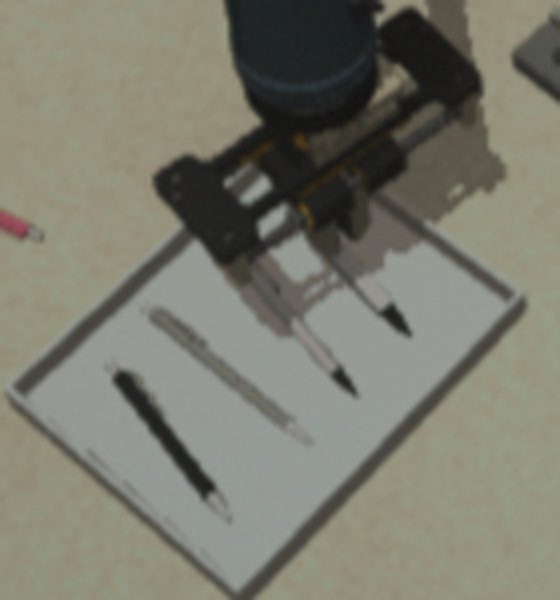

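The picture shows the gripper's crossbar over pens A and B. The tip of pen A is still at (410,335), as before. A dark finger ends near (355,238), while the expected TCP is at (341,263).

```bash
python3 - <<'E'
from h import *
import pickle
S=pickle.load(open('s1.pkl','rb'));s=S['scene']
f=lambda p:((proj(s,p)-[125,215])*4).round().tolist()
for z in(6,25,50,90,130,170): print(z,f((466,-176,z)))
print('pen A ends',f([(399,-169,10),(534,-183,10)]))
st=sensors.state();print(st['gripper_width'],st['grip_force'],st['eef_pos'],st['orientation'],st['joints'],st['time'])
a=s['color'][255:300,185:235]; a=cv2.convertScaleAbs(cv2.resize(a,None,fx=12,fy=12,interpolation=cv2.INTER_CUBIC),alpha=1.6,beta=15)
q=((proj(s,(466,-176,6))[0]-[185,255])*12).astype(int);print(q); cv2.imwrite('pics/g2.png',a)
E
```

```text
6 [[341.0, 264.0]]
25 [[338.0, 248.0]]
50 [[335.0, 228.0]]
90 [[329.0, 194.0]]
130 [[322.0, 158.0]]
170 [[315.0, 121.0]]
pen A ends [[278.0, 191.0], [408.0, 334.0]]
8.078977712751014 0.0 [ 466.42470448 -175.86115163    6.7236604 ] [[ 9.94293478e-01 -1.06679294e-01 -8.50423204e-05]
 [-1.06679290e-01 -9.94293481e-01  4.70846993e-05]
 [-8.95799873e-05 -3.77437551e-05 -9.99999995e-01]] [-5.84701775e-01  3.67509295e-01  1.88097846e+00 -9.85303896e-06
  8.93201799e-01  1.09298341e+00] 3.3
[303 310]
```

View pics/g2.png

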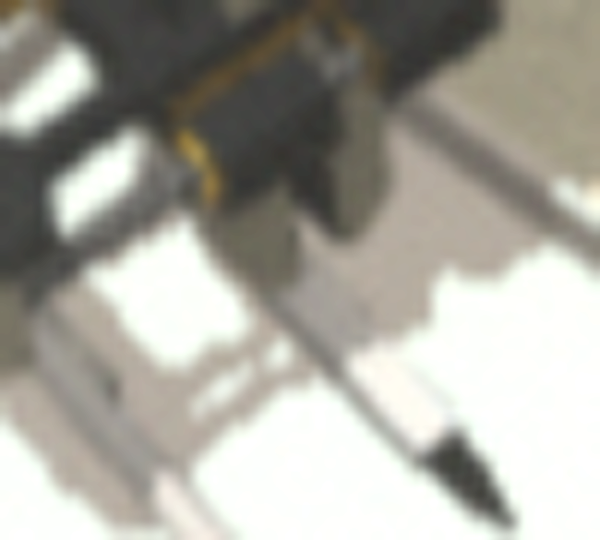

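The crop shows the two fingertips at (265,280) and (345,235), with pen A running below and between them. The expected TCP is at (303,310), about 4 px lower, so the tips are really about 20 mm above where I assumed and closed in air above the pen. I'll open and go lower in steps, watching the force.

play_rows --plan '[{"jaw": 0.045, "dx": 0, "dy": 0, "dz": 0, "yaw": 0}, {"jaw": 0.045, "dx": 0, "dy": 0, "dz": 0, "yaw": 0}, {"jaw": 0.045, "dx": 0, "dy": 0, "dz": 0, "yaw": 0}, {"jaw": 0.045, "dx": 0, "dy": 0, "dz": 0, "yaw": 0}, {"jaw": 0.045, "dx": 0, "dy": 0, "dz": 0, "yaw": 0}, {"jaw": 0.045, "dx": 0, "dy": 0, "dz": 0.003, "yaw": 0}, {"jaw": 0.045, "dx": 0, "dy": 0, "dz": 0.006, "yaw": 0}, {"jaw": 0.045, "dx": 0, "dy": 0, "dz": 0.006, "yaw": 0}]'

```text
time: 4.1
eef_pos: [466.0, -175.6, 0.2]
orientation: [[0.994, -0.107, -0.001], [-0.107, -0.994, 0.001], [-0.001, -0.0, -1.0]]
ft_force: [-0.5, -0.1, 0.4]
gripper_width: 45.0
grip_force: 0.0
```

play_rows --plan '[{"jaw": 0.045, "dx": 0, "dy": 0, "dz": 0.003, "yaw": 0}, {"jaw": 0.045, "dx": 0, "dy": 0, "dz": 0.006, "yaw": 0}, {"jaw": 0.045, "dx": 0, "dy": 0, "dz": 0.008, "yaw": 0}, {"jaw": 0.045, "dx": 0, "dy": 0, "dz": 0.008, "yaw": 0}]'

```text
time: 4.5
eef_pos: [466.1, -175.7, -7.7]
orientation: [[0.994, -0.107, -0.001], [-0.107, -0.994, 0.0], [-0.001, -0.0, -1.0]]
ft_force: [0.6, -1.0, -0.4]
gripper_width: 45.1
grip_force: 0.0
```

```bash
python3 - <<'E'
from h import *
st=sensors.state();print(st['eef_pos'],st['ft_force'],st['gripper_width'])
E
```

```text
[ 466.14597665 -175.73190573   -7.65381643] [ 0.55039371 -1.03471038 -0.39267332] 45.09044538690649
```

Still free at TCP z = -7.7, so the tips sit at about 11 to 12 mm. I'll go down in 2 mm steps.

play_rows --plan '[{"jaw": 0.045, "dx": 0, "dy": 0, "dz": 0.002, "yaw": 0}, {"jaw": 0.045, "dx": 0, "dy": 0, "dz": 0.004, "yaw": 0}, {"jaw": 0.045, "dx": 0, "dy": 0, "dz": 0.004, "yaw": 0}]'

```text
time: 4.8
eef_pos: [466.3, -175.8, -11.5]
orientation: [[0.994, -0.107, -0.0], [-0.107, -0.994, 0.0], [-0.0, -0.0, -1.0]]
ft_force: [-0.1, 0.3, 0.4]
gripper_width: 45.0
grip_force: 0.0
```

play_rows --plan '[{"jaw": 0.03, "dx": 0, "dy": 0, "dz": 0, "yaw": 0}, {"jaw": 0.02, "dx": 0, "dy": 0, "dz": 0, "yaw": 0}, {"jaw": 0.014, "dx": 0, "dy": 0, "dz": 0, "yaw": 0}, {"jaw": 0.006, "dx": 0, "dy": 0, "dz": 0, "yaw": 0}, {"jaw": 0.006, "dx": 0, "dy": 0, "dz": 0, "yaw": 0}, {"jaw": 0.006, "dx": 0, "dy": 0, "dz": 0, "yaw": 0}, {"jaw": 0.006, "dx": 0, "dy": 0, "dz": 0, "yaw": 0}]' --force 20

```text
time: 5.5
eef_pos: [466.5, -175.9, -11.2]
orientation: [[0.994, -0.107, 0.0], [-0.107, -0.994, 0.0], [0.0, -0.0, -1.0]]
ft_force: [0.2, 0.4, -0.4]
gripper_width: 6.0
grip_force: 0.0
```

```bash
python3 - <<'E'
from h import *
import pickle
S={n:snap(n) for n in('scene','top')}
pickle.dump(S,open('s2.pkl','wb'))
s=S['scene'];t=S['top']
a=s['color'][245:305,180:240]; a=cv2.convertScaleAbs(cv2.resize(a,None,fx=9,fy=9,interpolation=cv2.INTER_CUBIC),alpha=1.3,beta=15)
b=t['color'][190:250,310:335]; b=cv2.convertScaleAbs(cv2.resize(b,None,fx=9,fy=9,interpolation=cv2.INTER_CUBIC),alpha=1.3,beta=15)
print(((proj(s,(466,-176,6))[0]-[180,245])*9).astype(int),((proj(s,(466,-176,-11))[0]-[180,245])*9).astype(int),((proj(t,(466,-176,6))[0]-[310,190])*9).astype(int))
cv2.imwrite('pics/g3.png',np.hstack([a,b]))
E
```

```text
[272 323] [278 352] [110 355]
```

View pics/g3.png

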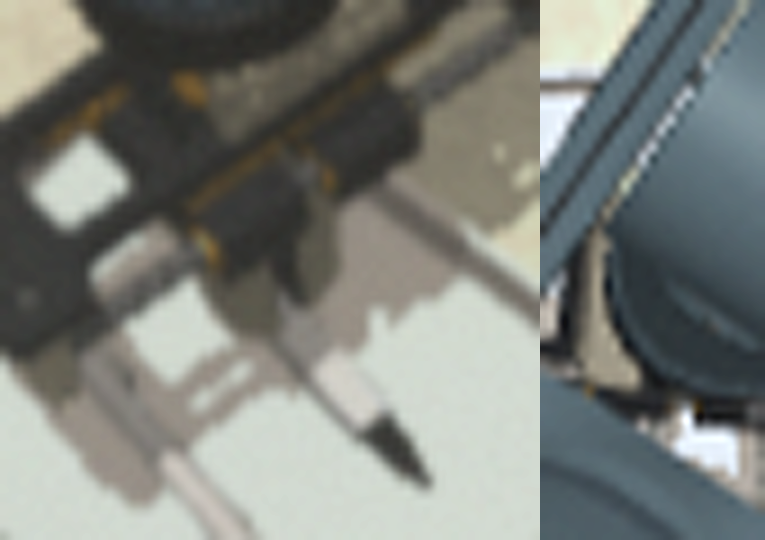

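The closed tips now appear at (255,335) and (310,300), and pen A has not moved. The fingers are still over it, so the tool is offset more than the reported TCP says. I'll open and probe down gently for contact.

play_rows --plan '[{"jaw": 0.045, "dx": 0, "dy": 0, "dz": 0, "yaw": 0}, {"jaw": 0.045, "dx": 0, "dy": 0, "dz": 0, "yaw": 0}, {"jaw": 0.045, "dx": 0, "dy": 0, "dz": 0, "yaw": 0}, {"jaw": 0.045, "dx": 0, "dy": 0, "dz": 0, "yaw": 0}, {"jaw": 0.045, "dx": 0, "dy": 0, "dz": 0.0015, "yaw": 0}, {"jaw": 0.045, "dx": 0, "dy": 0, "dz": 0.003, "yaw": 0}, {"jaw": 0.045, "dx": 0, "dy": 0, "dz": 0.003, "yaw": 0}]'

```text
time: 6.3
eef_pos: [466.2, -175.8, -14.5]
orientation: [[0.994, -0.107, -0.0], [-0.107, -0.994, 0.0], [-0.0, -0.0, -1.0]]
ft_force: [0.1, -0.4, 0.1]
gripper_width: 44.8
grip_force: 0.0
```

play_rows --plan '[{"jaw": 0.045, "dx": 0, "dy": 0, "dz": 0.002, "yaw": 0}, {"jaw": 0.045, "dx": 0, "dy": 0, "dz": 0.002, "yaw": 0}]'

```text
time: 6.5
eef_pos: [466.3, -175.8, -16.5]
orientation: [[0.994, -0.107, -0.0], [-0.107, -0.994, 0.0], [-0.0, -0.0, -1.0]]
ft_force: [0.1, 0.3, 0.5]
gripper_width: 45.0
grip_force: 0.0
```

play_rows --plan '[{"jaw": 0.045, "dx": 0, "dy": 0, "dz": 0.002, "yaw": 0}, {"jaw": 0.03, "dx": 0, "dy": 0, "dz": 0.002, "yaw": 0}, {"jaw": 0.02, "dx": 0, "dy": 0, "dz": 0.002, "yaw": 0}, {"jaw": 0.006, "dx": 0, "dy": 0, "dz": 0.002, "yaw": 0}, {"jaw": 0.006, "dx": 0, "dy": 0, "dz": 0.002, "yaw": 0}, {"jaw": 0.006, "dx": 0, "dy": 0, "dz": 0.002, "yaw": 0}, {"jaw": 0.006, "dx": 0, "dy": 0, "dz": 0.002, "yaw": 0}]'

```text
time: 7.2
eef_pos: [466.5, -175.9, -18.2]
orientation: [[0.994, -0.107, 0.0], [-0.107, -0.994, -0.0], [0.0, 0.0, -1.0]]
ft_force: [-0.7, 0.1, -0.1]
gripper_width: 10.6
grip_force: 20.0
```

It grips at last (20 N). The tips are about 28 mm above the reported TCP. I'll open and regrip 4 mm deeper for a firmer hold.

play_rows --plan '[{"jaw": 0.03, "dx": 0, "dy": 0, "dz": 0, "yaw": 0}, {"jaw": 0.03, "dx": 0, "dy": 0, "dz": 0, "yaw": 0}, {"jaw": 0.03, "dx": 0, "dy": 0, "dz": 0, "yaw": 0}, {"jaw": 0.03, "dx": 0, "dy": 0, "dz": 0.002, "yaw": 0}, {"jaw": 0.03, "dx": 0, "dy": 0, "dz": 0.002, "yaw": 0}]'

```text
time: 7.7
eef_pos: [466.2, -175.8, -20.5]
orientation: [[0.994, -0.107, -0.0], [-0.107, -0.994, 0.0], [-0.0, -0.0, -1.0]]
ft_force: [0.1, 0.3, -0.2]
gripper_width: 30.1
grip_force: 0.0
```

play_rows --plan '[{"jaw": 0.03, "dx": 0, "dy": 0, "dz": 0.002, "yaw": 0}, {"jaw": 0.03, "dx": 0, "dy": 0, "dz": 0.002, "yaw": 0}]'

```text
time: 7.9
eef_pos: [466.3, -175.8, -22.5]
orientation: [[0.994, -0.107, -0.0], [-0.107, -0.994, 0.0], [-0.0, -0.0, -1.0]]
ft_force: [-0.4, 0.2, 0.3]
gripper_width: 30.0
grip_force: 0.0
```

play_rows --plan '[{"jaw": 0.02, "dx": 0, "dy": 0, "dz": 0, "yaw": 0}, {"jaw": 0.006, "dx": 0, "dy": 0, "dz": 0, "yaw": 0}, {"jaw": 0.006, "dx": 0, "dy": 0, "dz": 0, "yaw": 0}, {"jaw": 0.006, "dx": 0, "dy": 0, "dz": 0, "yaw": 0}, {"jaw": 0.006, "dx": 0, "dy": 0, "dz": 0, "yaw": 0}]'

```text
time: 8.4
eef_pos: [466.5, -175.9, -22.2]
orientation: [[0.994, -0.107, 0.0], [-0.107, -0.994, 0.0], [0.0, -0.0, -1.0]]
ft_force: [0.1, -0.4, -0.5]
gripper_width: 11.6
grip_force: 20.0
```

play_rows --plan '[{"jaw": 0.006, "dx": 0, "dy": 0, "dz": -0.01, "yaw": 0}, {"jaw": 0.006, "dx": 0, "dy": 0, "dz": -0.03, "yaw": 0}, {"jaw": 0.006, "dx": 0, "dy": 0, "dz": -0.06, "yaw": 0}, {"jaw": 0.006, "dx": 0, "dy": -0.01, "dz": -0.09, "yaw": 0}, {"jaw": 0.006, "dx": 0.003, "dy": -0.03, "dz": -0.11, "yaw": -1}, {"jaw": 0.006, "dx": 0.006, "dy": -0.06, "dz": -0.12, "yaw": -2}, {"jaw": 0.006, "dx": 0.01, "dy": -0.095, "dz": -0.12, "yaw": -3}, {"jaw": 0.006, "dx": 0.015, "dy": -0.13, "dz": -0.12, "yaw": -4}, {"jaw": 0.006, "dx": 0.02, "dy": -0.165, "dz": -0.12, "yaw": -5}, {"jaw": 0.006, "dx": 0.025, "dy": -0.2, "dz": -0.12, "yaw": -5.4}, {"jaw": 0.006, "dx": 0.03, "dy": -0.23, "dz": -0.12, "yaw": -5.4}, {"jaw": 0.006, "dx": 0.033, "dy": -0.25, "dz": -0.12, "yaw": -5.4}, {"jaw": 0.006, "dx": 0.0337, "dy": -0.2624, "dz": -0.12, "yaw": -5.4}, {"jaw": 0.006, "dx": 0.0337, "dy": -0.2624, "dz": -0.12, "yaw": -5.4}, {"jaw": 0.006, "dx": 0.0337, "dy": -0.2624, "dz": -0.12, "yaw": -5.4}]'

```text
time: 9.9
eef_pos: [527.8, 80.9, 97.9]
orientation: [[1.0, -0.012, -0.0], [-0.012, -1.0, -0.0], [-0.0, 0.0, -1.0]]
ft_force: [-0.3, -0.1, 0.5]
gripper_width: 11.6
grip_force: 20.0
```

```bash
python3 - <<'E'
from h import *
import pickle
S={n:snap(n) for n in('scene','top')}
pickle.dump(S,open('s3.pkl','wb'))
s=S['scene'];t=S['top']
st=sensors.state();p=st['eef_pos'];print(p,st['gripper_width'],st['grip_force'])
print('scene tcp',proj(s,p),'pen ends pred(scene,top)',proj(s,[(595,80.6,130),(460,82.2,130)]),proj(t,[(595,80.6,130),(460,82.2,130)]))
a=s['color'][110:260,225:375]; a=cv2.convertScaleAbs(cv2.resize(a,None,fx=4,fy=4,interpolation=cv2.INTER_CUBIC),alpha=1.3,beta=15)
b=t['color'][140:260,220:270]; b=cv2.convertScaleAbs(cv2.resize(b,None,fx=4,fy=4,interpolation=cv2.INTER_CUBIC),alpha=1.3,beta=15)
c=np.zeros((600,800,3),np.uint8);c[:,:600]=a;c[:480,600:]=b
cv2.imwrite('pics/h.png',c)
E
```

```text
[527.75710679  80.39228019  97.82876526] 11.426155946050784 19.999846816062927
scene tcp [[296.92264764 213.35477091]] pen ends pred(scene,top) [[318.02860701 220.43520887]
 [278.03347366 190.9726418 ]] [[243.16053495 182.60400585]
 [241.78088777 225.92674706]]
```

View pics/h.png

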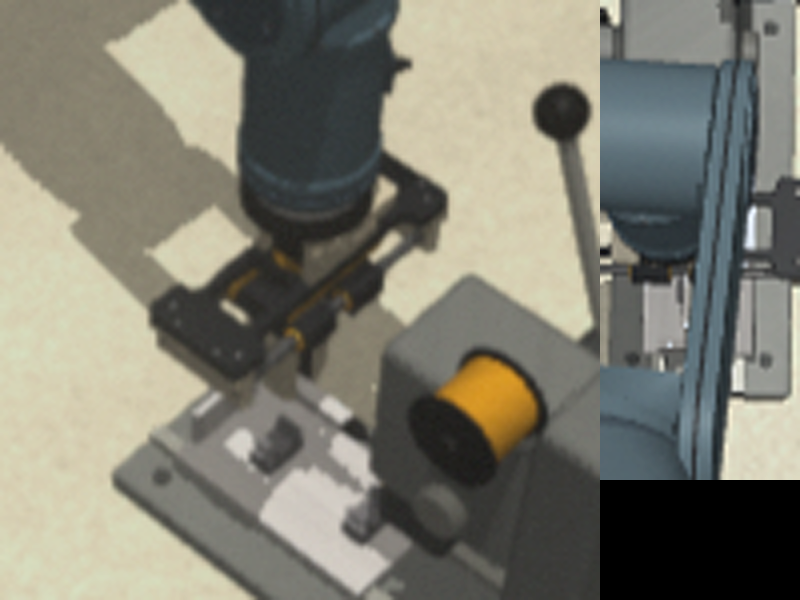

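The pen is held level and straight above the table. Its barrel and cone are visible at (345,418) in the scene crop, with the gripper clear of the housing. I'll go down short of the head, then in.

play_rows --plan '[{"jaw": 0.006, "dx": 0, "dy": 0, "dz": 0.015, "yaw": 0}, {"jaw": 0.006, "dx": 0, "dy": 0, "dz": 0.035, "yaw": 0}, {"jaw": 0.006, "dx": 0, "dy": 0, "dz": 0.044, "yaw": 0}, {"jaw": 0.006, "dx": 0, "dy": 0, "dz": 0.044, "yaw": 0}, {"jaw": 0.006, "dx": 0.008, "dy": -0.0008, "dz": 0.044, "yaw": 0}, {"jaw": 0.006, "dx": 0.016, "dy": -0.0008, "dz": 0.044, "yaw": 0}, {"jaw": 0.006, "dx": 0.024, "dy": -0.0008, "dz": 0.044, "yaw": 0}, {"jaw": 0.006, "dx": 0.024, "dy": -0.0008, "dz": 0.044, "yaw": 0}, {"jaw": 0.006, "dx": 0.024, "dy": -0.0008, "dz": 0.044, "yaw": 0}]'

```text
time: 10.9
eef_pos: [552.3, 81.9, 53.9]
orientation: [[1.0, -0.013, 0.0], [-0.013, -1.0, -0.0], [0.0, 0.0, -1.0]]
ft_force: [-0.0, 0.2, -0.4]
gripper_width: 11.4
grip_force: 20.0
```

play_rows --plan '[{"jaw": 0.006, "dx": 0, "dy": 0, "dz": 0.005, "yaw": 0}, {"jaw": 0.006, "dx": 0, "dy": 0, "dz": 0.01, "yaw": 0}, {"jaw": 0.006, "dx": 0, "dy": 0, "dz": 0.014, "yaw": 0}, {"jaw": 0.006, "dx": 0, "dy": 0, "dz": 0.014, "yaw": 0}]'

```text
time: 11.3
eef_pos: [551.1, 82.0, 38.8]
orientation: [[1.0, -0.013, -0.002], [-0.013, -1.0, 0.0], [-0.002, -0.0, -1.0]]
ft_force: [0.6, -0.4, -0.0]
gripper_width: 11.3
grip_force: 20.0
```

play_rows --plan '[{"jaw": 0.006, "dx": 0, "dy": 0, "dz": 0.003, "yaw": 0}, {"jaw": 0.006, "dx": 0, "dy": 0, "dz": 0.006, "yaw": 0}, {"jaw": 0.006, "dx": 0, "dy": 0, "dz": 0.006, "yaw": 0}]'

```text
time: 11.6
eef_pos: [551.6, 81.9, 33.3]
orientation: [[1.0, -0.013, -0.001], [-0.013, -1.0, 0.0], [-0.001, -0.0, -1.0]]
ft_force: [-0.3, 0.4, -0.6]
gripper_width: 11.4
grip_force: 20.0
```

play_rows --plan '[{"jaw": 0.006, "dx": 0, "dy": 0, "dz": 0.0015, "yaw": 0}, {"jaw": 0.006, "dx": 0, "dy": 0, "dz": 0.003, "yaw": 0}, {"jaw": 0.006, "dx": 0, "dy": 0, "dz": 0.003, "yaw": 0}]'

```text
time: 11.9
eef_pos: [551.9, 81.9, 30.6]
orientation: [[1.0, -0.013, -0.0], [-0.013, -1.0, 0.0], [-0.0, -0.0, -1.0]]
ft_force: [-0.3, 0.6, -0.6]
gripper_width: 11.5
grip_force: 20.0
```

play_rows --plan '[{"jaw": 0.006, "dx": 0, "dy": 0, "dz": 0.001, "yaw": 0}, {"jaw": 0.006, "dx": 0, "dy": 0, "dz": 0.001, "yaw": 0}]'

```text
time: 12.1
eef_pos: [551.9, 81.9, 29.7]
orientation: [[1.0, -0.013, -0.0], [-0.013, -1.0, 0.0], [-0.0, -0.0, -1.0]]
ft_force: [0.6, 0.2, -0.9]
gripper_width: 11.6
grip_force: 20.0
```

play_rows --plan '[{"jaw": 0.006, "dx": 0, "dy": 0, "dz": 0.001, "yaw": 0}, {"jaw": 0.006, "dx": 0, "dy": 0, "dz": 0.001, "yaw": 0}]'

```text
time: 12.3
eef_pos: [552.1, 81.9, 28.8]
orientation: [[1.0, -0.013, 0.0], [-0.013, -1.0, 0.0], [0.0, -0.0, -1.0]]
ft_force: [0.4, 0.2, -0.0]
gripper_width: 11.6
grip_force: 20.0
```

play_rows --plan '[{"jaw": 0.006, "dx": 0, "dy": 0, "dz": 0.001, "yaw": 0}, {"jaw": 0.006, "dx": 0, "dy": 0, "dz": 0.001, "yaw": 0}]'

```text
time: 12.5
eef_pos: [552.8, 82.0, 28.8]
orientation: [[1.0, -0.013, 0.002], [-0.013, -1.0, 0.0], [0.002, -0.0, -1.0]]
ft_force: [-1.3, 0.3, 5.5]
gripper_width: 11.0
grip_force: 20.0
```

Contact came at 5.5 N and at the predicted height. I'll release and rise.

play_rows --plan '[{"jaw": 0.016, "dx": 0, "dy": 0, "dz": -0.001, "yaw": 0}, {"jaw": 0.02, "dx": 0, "dy": 0, "dz": -0.001, "yaw": 0}, {"jaw": 0.03, "dx": 0, "dy": 0, "dz": -0.001, "yaw": 0}, {"jaw": 0.03, "dx": 0, "dy": 0, "dz": -0.001, "yaw": 0}, {"jaw": 0.03, "dx": 0, "dy": 0, "dz": -0.001, "yaw": 0}, {"jaw": 0.03, "dx": 0, "dy": 0, "dz": -0.015, "yaw": 0}, {"jaw": 0.03, "dx": 0, "dy": 0, "dz": -0.04, "yaw": 0}, {"jaw": 0.03, "dx": -0.03, "dy": 0, "dz": -0.08, "yaw": 0}, {"jaw": 0.03, "dx": -0.07, "dy": 0, "dz": -0.11, "yaw": 0}, {"jaw": 0.03, "dx": -0.11, "dy": 0, "dz": -0.13, "yaw": 0}, {"jaw": 0.02, "dx": -0.15, "dy": 0, "dz": -0.13, "yaw": 0}, {"jaw": 0.01, "dx": -0.18, "dy": 0, "dz": -0.13, "yaw": 0}, {"jaw": 0.0, "dx": -0.19, "dy": 0, "dz": -0.13, "yaw": 0}, {"jaw": 0.0, "dx": -0.19, "dy": 0, "dz": -0.13, "yaw": 0}]'

```text
time: 13.9
eef_pos: [361.4, 84.4, 158.1]
orientation: [[1.0, -0.013, 0.001], [-0.013, -1.0, -0.0], [0.001, 0.0, -1.0]]
ft_force: [-0.2, 0.2, -0.0]
gripper_width: 2.8
grip_force: 0.0
```

```bash
python3 - <<'E'
from h import *
import pickle
S={n:snap(n) for n in('scene','top')}
pickle.dump(S,open('s4.pkl','wb'))
s=S['scene'];t=S['top']
a=s['color'][185:265,265:365]; a=cv2.convertScaleAbs(cv2.resize(a,None,fx=5,fy=5,interpolation=cv2.INTER_CUBIC),alpha=1.3,beta=15)
b=t['color'][155:255,220:280]; b=cv2.convertScaleAbs(cv2.resize(b,None,fx=5,fy=5,interpolation=cv2.INTER_CUBIC),alpha=1.3,beta=15)
c=np.zeros((500,800,3),np.uint8);c[:400,:500]=a;c[:,500:]=b
cv2.imwrite('pics/i.png',c)
st=sensors.state();print(st['eef_pos'],st['gripper_width'])
print((proj(s,[(485,82,61),(553,81.4,61),(620,80.6,61)])-[265,185])*5,(proj(t,[(485,82,61),(553,81.4,61),(620,80.6,61)])-[220,155])*5+[500,0])
E
```

```text
[363.4649279   84.18606396 158.11273707] 0.2720389556585868
[[ 98.26311389 137.45824261]
 [194.67014061 209.754648  ]
 [293.33026448 284.18776014]] [[618.40839229 330.14566636]
 [621.32817308 226.07228556]
 [624.47585105 125.28993519]]
```

View pics/i.png

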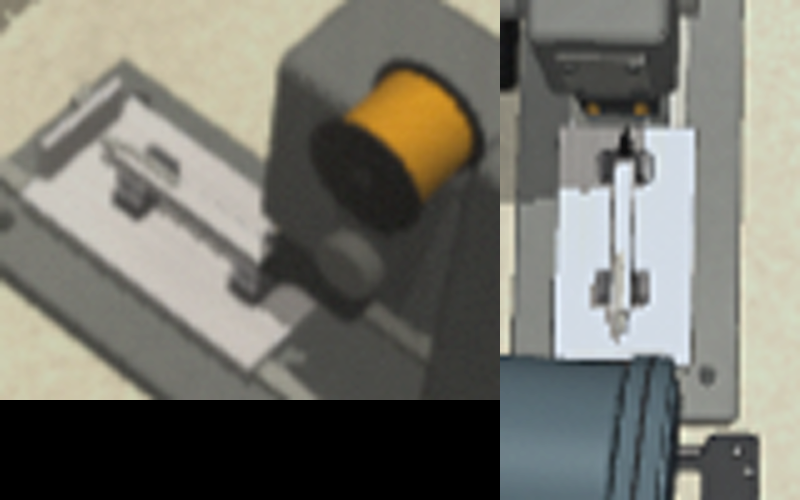

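The pen lies in both saddles. In the top crop its tip is at (627,127) and its button end at (618,340), about 4 mm short of the middle, which is within tolerance. Next I'll locate the lip front and the housing front, then push.

```bash
python3 - <<'E'
from h import *
import pickle
S=pickle.load(open('s0.pkl','rb'));s=S['scene'];t=S['top']
tc=lambda p:((p[0]+.5)/4-.5+180,(p[1]+.5)/4-.5+100)
sc=lambda p:((p[0]-400+.5)/2.66-.5+250,(p[1]+.5)/2.66-.5+125)
print('housing front top', onz(t,*tc((240,250)),280),onz(t,*tc((240,258)),280))
g=t['color'].max(2)
print([(v,[int(g[v,u]) for u in(240,244,248)]) for v in range(220,240)])
for v in(224,225,226,227,228):print(v,onz(t,244,v,71)[0].round(1),onz(t,244,v,39)[0].round(1))
# lip in scene: ends at crop (462,250) and (505,210)
print([onz(s,*sc(p),71).round(1) for p in((460,243),(508,203))])
E
```

```text
housing front top [617.04163564  79.49205841 280.        ] [611.34812204  79.37464911 280.        ]
[(220, [169, 170, 170]), (221, [169, 170, 169]), (222, [170, 170, 170]), (223, [170, 170, 171]), (224, [165, 164, 159]), (225, [157, 156, 140]), (226, [154, 155, 156]), (227, [47, 54, 55]), (228, [60, 67, 58]), (229, [62, 62, 62]), (230, [61, 77, 76]), (231, [74, 106, 105]), (232, [101, 104, 103]), (233, [98, 101, 102]), (234, [97, 101, 102]), (235, [97, 101, 102]), (236, [98, 101, 102]), (237, [97, 99, 100]), (238, [76, 78, 80]), (239, [61, 63, 94])]
224 474.0 478.4
225 470.8 475.1
226 467.6 471.9
227 464.4 468.6
228 461.2 465.3
[array([474. ,  45.6,  71. ]), array([475.2, 114.9,  71. ])]
```

play_rows --plan '[{"jaw": 0.0, "dx": 0.02, "dy": 0.0005, "dz": 0.03, "yaw": 0}, {"jaw": 0.0, "dx": 0.035, "dy": 0.0005, "dz": 0.07, "yaw": 0}, {"jaw": 0.0, "dx": 0.04, "dy": 0.0005, "dz": 0.105, "yaw": 0}, {"jaw": 0.0, "dx": 0.04, "dy": 0.0005, "dz": 0.13, "yaw": 0}, {"jaw": 0.0, "dx": 0.04, "dy": 0.0005, "dz": 0.136, "yaw": 0}, {"jaw": 0.0, "dx": 0.055, "dy": 0.0005, "dz": 0.136, "yaw": 0}, {"jaw": 0.0, "dx": 0.07, "dy": 0.0005, "dz": 0.136, "yaw": 0}, {"jaw": 0.0, "dx": 0.08, "dy": 0.0005, "dz": 0.136, "yaw": 0}, {"jaw": 0.0, "dx": 0.085, "dy": 0.0005, "dz": 0.136, "yaw": 0}, {"jaw": 0.0, "dx": 0.085, "dy": 0.0005, "dz": 0.136, "yaw": 0}]'

```text
time: 15.0
eef_pos: [448.0, 82.7, 22.1]
orientation: [[1.0, -0.013, 0.001], [-0.013, -1.0, -0.0], [0.001, 0.0, -1.0]]
ft_force: [-1.1, 0.7, -0.2]
gripper_width: 0.5
grip_force: 0.0
```

play_rows --plan '[{"jaw": 0.0, "dx": 0.002, "dy": 0, "dz": 0, "yaw": 0}, {"jaw": 0.0, "dx": 0.004, "dy": 0, "dz": 0, "yaw": 0}, {"jaw": 0.0, "dx": 0.006, "dy": 0, "dz": 0, "yaw": 0}, {"jaw": 0.0, "dx": 0.008, "dy": 0, "dz": 0, "yaw": 0}, {"jaw": 0.0, "dx": 0.01, "dy": 0, "dz": 0, "yaw": 0}, {"jaw": 0.0, "dx": 0.013, "dy": 0, "dz": 0, "yaw": 0}, {"jaw": 0.0, "dx": 0.016, "dy": 0, "dz": 0, "yaw": 0}, {"jaw": 0.0, "dx": 0.02, "dy": 0, "dz": 0, "yaw": 0}]'

```text
time: 15.8
eef_pos: [466.7, 82.6, 21.6]
orientation: [[1.0, -0.013, -0.001], [-0.013, -1.0, 0.0], [-0.001, -0.0, -1.0]]
ft_force: [-2.0, 0.9, 1.4]
gripper_width: 0.3
grip_force: 0.9
```

play_rows --plan '[{"jaw": 0.0, "dx": 0.004, "dy": 0, "dz": 0, "yaw": 0}, {"jaw": 0.0, "dx": 0.008, "dy": 0, "dz": 0, "yaw": 0}, {"jaw": 0.0, "dx": 0.012, "dy": 0, "dz": 0, "yaw": 0}, {"jaw": 0.0, "dx": 0.016, "dy": 0, "dz": 0, "yaw": 0}, {"jaw": 0.0, "dx": 0.02, "dy": 0, "dz": 0, "yaw": 0}, {"jaw": 0.0, "dx": 0.024, "dy": 0, "dz": 0, "yaw": 0}, {"jaw": 0.0, "dx": 0.028, "dy": 0, "dz": 0, "yaw": 0}, {"jaw": 0.0, "dx": 0.032, "dy": 0, "dz": 0, "yaw": 0}, {"jaw": 0.0, "dx": 0.036, "dy": 0, "dz": 0, "yaw": 0}, {"jaw": 0.0, "dx": 0.04, "dy": 0, "dz": 0, "yaw": 0}, {"jaw": 0.0, "dx": 0.044, "dy": 0, "dz": 0, "yaw": 0}, {"jaw": 0.0, "dx": 0.048, "dy": 0, "dz": 0, "yaw": 0}, {"jaw": 0.0, "dx": 0.052, "dy": 0, "dz": 0, "yaw": 0}, {"jaw": 0.0, "dx": 0.056, "dy": 0, "dz": 0, "yaw": 0}, {"jaw": 0.0, "dx": 0.06, "dy": 0, "dz": 0, "yaw": 0}, {"jaw": 0.0, "dx": 0.064, "dy": 0, "dz": 0, "yaw": 0}, {"jaw": 0.0, "dx": 0.068, "dy": 0, "dz": 0, "yaw": 0}, {"jaw": 0.0, "dx": 0.072, "dy": 0, "dz": 0, "yaw": 0}, {"jaw": 0.0, "dx": 0.076, "dy": 0, "dz": 0, "yaw": 0}, {"jaw": 0.0, "dx": 0.079, "dy": 0, "dz": 0, "yaw": 0}]'

```text
time: 17.8
eef_pos: [544.2, 81.5, 21.6]
orientation: [[1.0, -0.012, -0.004], [-0.012, -1.0, -0.0], [-0.004, 0.0, -1.0]]
ft_force: [-12.1, -0.2, 9.5]
gripper_width: 0.6
grip_force: 6.4
```

play_rows --plan '[{"jaw": 0.0, "dx": 0.002, "dy": 0, "dz": 0, "yaw": 0}, {"jaw": 0.0, "dx": 0.004, "dy": 0, "dz": 0, "yaw": 0}, {"jaw": 0.0, "dx": 0.006, "dy": 0, "dz": 0, "yaw": 0}, {"jaw": 0.0, "dx": 0.006, "dy": 0, "dz": 0, "yaw": 0}]'

```text
time: 18.2
eef_pos: [543.7, 81.5, 21.4]
orientation: [[1.0, -0.011, -0.016], [-0.011, -1.0, -0.0], [-0.016, 0.001, -1.0]]
ft_force: [-23.3, 0.2, 18.4]
gripper_width: 0.7
grip_force: 11.7
```

play_rows --plan '[{"jaw": 0.0, "dx": 0.0015, "dy": 0, "dz": 0, "yaw": 0}, {"jaw": 0.0, "dx": 0.003, "dy": 0, "dz": 0, "yaw": 0}, {"jaw": 0.0, "dx": 0.003, "dy": 0, "dz": 0, "yaw": 0}]'

```text
time: 18.5
eef_pos: [543.6, 81.5, 21.4]
orientation: [[1.0, -0.011, -0.021], [-0.011, -1.0, -0.001], [-0.021, 0.001, -1.0]]
ft_force: [-30.4, -1.3, 25.3]
gripper_width: 0.2
grip_force: 15.8
```

Stopped at x≈544 with 30 N. I'll back off and check whether that is the table's stop or something in the way.

play_rows --plan '[{"jaw": 0.0, "dx": -0.01, "dy": 0, "dz": 0, "yaw": 0}, {"jaw": 0.0, "dx": -0.03, "dy": 0, "dz": 0, "yaw": 0}, {"jaw": 0.0, "dx": -0.07, "dy": 0, "dz": -0.03, "yaw": 0}, {"jaw": 0.0, "dx": -0.11, "dy": 0, "dz": -0.08, "yaw": 0}, {"jaw": 0.0, "dx": -0.14, "dy": 0, "dz": -0.12, "yaw": 0}, {"jaw": 0.0, "dx": -0.16, "dy": 0, "dz": -0.16, "yaw": 0}, {"jaw": 0.0, "dx": -0.17, "dy": 0, "dz": -0.18, "yaw": 0}, {"jaw": 0.0, "dx": -0.17, "dy": 0, "dz": -0.18, "yaw": 0}]'

```text
time: 19.3
eef_pos: [387.2, 83.2, 206.4]
orientation: [[1.0, -0.013, 0.011], [-0.013, -1.0, -0.001], [0.011, 0.001, -1.0]]
ft_force: [0.0, -0.0, 0.8]
gripper_width: 0.2
grip_force: 0.0
```

```bash
python3 - <<'E'
from h import *
import pickle
S={n:snap(n) for n in('scene','top')}
pickle.dump(S,open('s5.pkl','wb'))
s=S['scene'];t=S['top']
g=t['color'].max(2)
print([(v,[int(g[v,u]) for u in(238,244,250)]) for v in range(180,205)])
for v in(194,195,196,197,198,199):print(v,onz(t,244,v,71)[0].round(1),onz(t,244,v,60)[0].round(1))
st=sensors.state();print(st['eef_pos'],st['ft_force'])
a=s['color'][155:255,270:390]; a=cv2.convertScaleAbs(cv2.resize(a,None,fx=4,fy=4,interpolation=cv2.INTER_CUBIC),alpha=1.3,beta=15)
b=t['color'][145:240,180:260]; b=cv2.convertScaleAbs(cv2.resize(b,None,fx=4,fy=4,interpolation=cv2.INTER_CUBIC),alpha=1.3,beta=15)
c=np.zeros((400,800,3),np.uint8);c[:400,:480]=a;c[:380,480:]=b
cv2.imwrite('pics/j.png',c)
E
```

```text
[(180, [103, 87, 169]), (181, [103, 85, 169]), (182, [103, 86, 171]), (183, [105, 88, 157]), (184, [105, 85, 103]), (185, [105, 81, 103]), (186, [105, 79, 102]), (187, [105, 103, 95]), (188, [106, 145, 107]), (189, [107, 142, 147]), (190, [108, 125, 170]), (191, [106, 89, 167]), (192, [125, 129, 166]), (193, [172, 142, 167]), (194, [168, 133, 166]), (195, [167, 78, 166]), (196, [168, 130, 167]), (197, [157, 164, 161]), (198, [134, 151, 149]), (199, [151, 151, 152]), (200, [49, 54, 79]), (201, [58, 57, 54]), (202, [59, 60, 59]), (203, [58, 61, 59]), (204, [71, 60, 73])]
194 571.4 573.7
195 568.1 570.4
196 564.9 567.1
197 561.6 563.8
198 558.3 560.5
199 555.0 557.2
[386.21003499  83.23597795 202.50222854] [-0.30684556 -0.10798745 -0.3440653 ]
```

View pics/j.png

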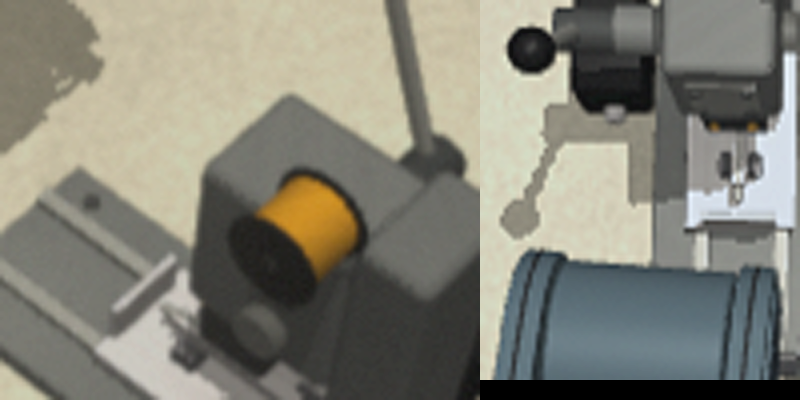

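The picture (my tenth) shows the pen still in the cradle. The lip's front edge is at top row 199.5, so the table has moved about 87 mm and is roughly 13 mm short. The reaction pushed back and up, so the wrist must have met the housing's top edge. I'll turn the gripper 90° and push with the back of the opened front finger, which reaches further ahead.

```bash
python3 - <<'E'
from h import *
import pickle
S=pickle.load(open('s5.pkl','rb'));t=S['top']
st=sensors.state();print(st['joints'],st['eef_pos'])
for v in(168,170,172,174,176): print(v,t['color'][v,[240,246,250]].max(1),onz(t,246,v,155)[0].round(1),onz(t,246,v,89)[0].round(1))
E
```

```text
[-7.16673046e-02 -4.53599849e-02  1.84013770e+00 -3.15204125e-04
  1.34281165e+00  1.51213333e+00] [386.21003499  83.23597795 202.50222854]
168 [43 51 33] 634.8 653.0
170 [44 44 32] 628.5 646.3
172 [44 42 35] 622.2 639.7
174 [29 24 27] 616.0 633.1
176 [14 21 11] 609.7 626.5
```

play_rows --plan '[{"jaw": 0.093, "dx": 0.01, "dy": 0.0007, "dz": 0, "yaw": -8.5}, {"jaw": 0.093, "dx": 0.02, "dy": 0.0007, "dz": 0, "yaw": -17}, {"jaw": 0.093, "dx": 0.03, "dy": 0.0007, "dz": 0.01, "yaw": -25.5}, {"jaw": 0.093, "dx": 0.04, "dy": 0.0007, "dz": 0.02, "yaw": -34}, {"jaw": 0.093, "dx": 0.05, "dy": 0.0007, "dz": 0.03, "yaw": -42.5}, {"jaw": 0.093, "dx": 0.06, "dy": 0.0007, "dz": 0.04, "yaw": -51}, {"jaw": 0.093, "dx": 0.07, "dy": 0.0007, "dz": 0.05, "yaw": -59.5}, {"jaw": 0.093, "dx": 0.084, "dy": 0.0007, "dz": 0.06, "yaw": -68}, {"jaw": 0.093, "dx": 0.084, "dy": 0.0007, "dz": 0.07, "yaw": -76.5}, {"jaw": 0.093, "dx": 0.084, "dy": 0.0007, "dz": 0.08, "yaw": -85}, {"jaw": 0.093, "dx": 0.084, "dy": 0.0007, "dz": 0.09, "yaw": -90}, {"jaw": 0.093, "dx": 0.084, "dy": 0.0007, "dz": 0.11, "yaw": -90}, {"jaw": 0.093, "dx": 0.084, "dy": 0.0007, "dz": 0.14, "yaw": -90}, {"jaw": 0.093, "dx": 0.084, "dy": 0.0007, "dz": 0.165, "yaw": -90}, {"jaw": 0.093, "dx": 0.084, "dy": 0.0007, "dz": 0.18, "yaw": -90}, {"jaw": 0.093, "dx": 0.084, "dy": 0.0007, "dz": 0.18, "yaw": -90}, {"jaw": 0.093, "dx": 0.084, "dy": 0.0007, "dz": 0.18, "yaw": -90}]' --force 40

```text
time: 21.1
eef_pos: [468.5, 81.7, 20.6]
orientation: [[0.013, 1.0, -0.003], [1.0, -0.013, 0.0], [0.0, -0.003, -1.0]]
ft_force: [-0.3, 0.3, 0.4]
gripper_width: 93.0
grip_force: 0.0
```

play_rows --plan '[{"jaw": 0.093, "dx": 0, "dy": 0.004, "dz": 0, "yaw": 0}, {"jaw": 0.093, "dx": 0, "dy": 0.008, "dz": 0, "yaw": 0}, {"jaw": 0.093, "dx": 0, "dy": 0.011, "dz": 0, "yaw": 0}, {"jaw": 0.093, "dx": 0, "dy": 0.014, "dz": 0, "yaw": 0}, {"jaw": 0.093, "dx": 0, "dy": 0.017, "dz": 0, "yaw": 0}, {"jaw": 0.093, "dx": 0, "dy": 0.02, "dz": 0, "yaw": 0}, {"jaw": 0.093, "dx": 0, "dy": 0.022, "dz": 0, "yaw": 0}, {"jaw": 0.093, "dx": 0, "dy": 0.024, "dz": 0, "yaw": 0}, {"jaw": 0.093, "dx": 0, "dy": 0.026, "dz": 0, "yaw": 0}]'

```text
time: 22.0
eef_pos: [492.1, 81.6, 21.5]
orientation: [[0.012, 1.0, -0.006], [1.0, -0.012, 0.0], [-0.0, -0.006, -1.0]]
ft_force: [-12.2, -0.2, 10.7]
gripper_width: 92.9
grip_force: 6.6
```

play_rows --plan '[{"jaw": 0.093, "dx": 0, "dy": 0.001, "dz": 0, "yaw": 0}, {"jaw": 0.093, "dx": 0, "dy": 0.002, "dz": 0, "yaw": 0}, {"jaw": 0.093, "dx": 0, "dy": 0.003, "dz": 0, "yaw": 0}, {"jaw": 0.093, "dx": 0, "dy": 0.003, "dz": 0, "yaw": 0}]'

```text
time: 22.4
eef_pos: [492.0, 81.6, 21.6]
orientation: [[0.012, 1.0, -0.011], [1.0, -0.012, -0.0], [-0.0, -0.011, -1.0]]
ft_force: [-18.1, -1.0, 16.3]
gripper_width: 92.4
grip_force: 9.4
```

play_rows --plan '[{"jaw": 0.093, "dx": 0, "dy": 0.001, "dz": 0, "yaw": 0}, {"jaw": 0.093, "dx": 0, "dy": 0.002, "dz": 0, "yaw": 0}, {"jaw": 0.093, "dx": 0, "dy": 0.003, "dz": 0, "yaw": 0}, {"jaw": 0.093, "dx": 0, "dy": 0.003, "dz": 0, "yaw": 0}]'

```text
time: 22.8
eef_pos: [492.0, 81.7, 21.7]
orientation: [[0.012, 1.0, -0.016], [1.0, -0.012, -0.0], [-0.0, -0.016, -1.0]]
ft_force: [-27.7, -2.9, 26.6]
gripper_width: 91.9
grip_force: 14.4
```

```bash
python3 - <<'E'
from h import *
import pickle
S={n:snap(n) for n in('scene','top')}
pickle.dump(S,open('s6.pkl','wb'))
s=S['scene'];t=S['top'];o=pickle.load(open('s5.pkl','rb'));z=pickle.load(open('s0.pkl','rb'))
st=sensors.state();print(st['eef_pos'],st['ft_force'],st['moment'],st['tau'])
# scene: track lip's right end top corner / table front patch by template match against s5, subpixel
def shift(A,B,x,y,w,h,m):
    T=A[y:y+h,x:x+w];R=cv2.matchTemplate(B[y-m:y+h+m,x-m:x+w+m],T,cv2.TM_CCOEFF_NORMED)
    _,v,_,l=cv2.minMaxLoc(R);return l[0]-m,l[1]-m,round(v,3)
# lip in s5 scene: crop (145,290)/4+(270,155)
cx,cy=270+145//4,155+290//4
print('table front corner', shift(o['scene']['color'],s['color'],290,236,14,12,6))
print('saddle',shift(o['scene']['color'],s['color'],312,236,14,12,6))
print('scale px per 10mm along x at lip:',proj(s,(563,50,50))-proj(s,(553,50,50)))
g=t['color'].max(2);print([(v,[int(g[v,u]) for u in(238,240,250,254)]) for v in range(188,206)])
E
```

```text
[491.93927705  81.62451091  21.67774608] [-26.43867179  -2.38944014  26.08326916] [-0.40180106  3.03524316 -0.11030586] [ -1.08107585 -32.51361609 -29.77586746   0.94371557  -7.82731444
  -0.11269167]
table front corner (0, 0, 0.995)
saddle (0, 0, 0.999)
scale px per 10mm along x at lip: [[2.91013556 2.1925559 ]]
[(188, [92, 91, 67, 67]), (189, [94, 94, 79, 71]), (190, [97, 97, 81, 82]), (191, [99, 100, 83, 81]), (192, [101, 101, 82, 81]), (193, [101, 100, 82, 81]), (194, [98, 98, 80, 81]), (195, [96, 96, 80, 81]), (196, [92, 93, 79, 80]), (197, [88, 90, 79, 80]), (198, [85, 86, 79, 81]), (199, [81, 83, 79, 80]), (200, [81, 81, 79, 81]), (201, [79, 78, 80, 80]), (202, [75, 75, 79, 80]), (203, [73, 73, 77, 79]), (204, [70, 71, 78, 80]), (205, [68, 68, 78, 80])]
```

In two different gripper configurations the table stops at exactly the same place under 27 N, and the pen has not shifted in the cradle. So this is the home stop; the table evidently did not start at 0. Now the lever: I'll refine the ball position, back off and rise.

play_rows --plan '[{"jaw": 0.093, "dx": 0, "dy": -0.02, "dz": 0, "yaw": 0}, {"jaw": 0.093, "dx": 0, "dy": -0.05, "dz": 0, "yaw": 0}, {"jaw": 0.093, "dx": 0, "dy": -0.09, "dz": -0.02, "yaw": 0}, {"jaw": 0.093, "dx": 0, "dy": -0.11, "dz": -0.06, "yaw": 0}, {"jaw": 0.08, "dx": 0, "dy": -0.11, "dz": -0.1, "yaw": 8}, {"jaw": 0.07, "dx": 0, "dy": -0.11, "dz": -0.14, "yaw": 16}, {"jaw": 0.06, "dx": 0, "dy": -0.11, "dz": -0.18, "yaw": 24}, {"jaw": 0.06, "dx": 0, "dy": -0.11, "dz": -0.22, "yaw": 32}, {"jaw": 0.06, "dx": 0, "dy": -0.11, "dz": -0.26, "yaw": 40}, {"jaw": 0.06, "dx": 0, "dy": -0.11, "dz": -0.3, "yaw": 48}, {"jaw": 0.06, "dx": 0, "dy": -0.11, "dz": -0.33, "yaw": 56}, {"jaw": 0.06, "dx": 0, "dy": -0.11, "dz": -0.35, "yaw": 64}, {"jaw": 0.06, "dx": 0, "dy": -0.11, "dz": -0.36, "yaw": 72}, {"jaw": 0.06, "dx": 0, "dy": -0.11, "dz": -0.36, "yaw": 80}, {"jaw": 0.06, "dx": 0, "dy": -0.11, "dz": -0.36, "yaw": 88}, {"jaw": 0.06, "dx": 0, "dy": -0.11, "dz": -0.36, "yaw": 90}, {"jaw": 0.06, "dx": 0, "dy": -0.11, "dz": -0.36, "yaw": 90}]'

```text
time: 24.6
eef_pos: [391.0, 82.8, 381.8]
orientation: [[1.0, -0.013, 0.0], [-0.013, -1.0, 0.0], [0.0, -0.0, -1.0]]
ft_force: [0.0, 0.4, -0.7]
gripper_width: 60.2
grip_force: 0.0
```

```bash
python3 - <<'E'
from h import *
import pickle
S=pickle.load(open('s0.pkl','rb'));s=S['scene'];t=S['top']
N={n:snap(n) for n in('scene','top')}
def circ(img,x,y,w,h):
    m=(img[y:y+h,x:x+w].max(2)<60).astype(np.uint8);m=cv2.morphologyEx(m,cv2.MORPH_OPEN,cv2.getStructuringElement(cv2.MORPH_ELLIPSE,(9,9)))
    c=max(cv2.findContours(m,0,2)[0],key=cv2.contourArea);(a,b),r=cv2.minEnclosingCircle(c);M=cv2.moments(m,True);return (M['m10']/M['m00']+x,M['m01']/M['m00']+y),r
for Q in(S,N):
  try:
    a,b=circ(Q['scene']['color'],353,123,28,28),circ(Q['top']['color'],180,145,24,24);print(a,b,tri(Q['scene'],a[0],Q['top'],b[0]),onz(Q['top'],*b[0],342.6),onz(Q['scene'],*a[0],342.6))
  except Exception as e: print(e)
# table lip front edge, top view
g=N['top']['color'].max(2);print([(v,int(g[v,244]),int(g[v,250])) for v in range(194,204)])
st=sensors.state();print(st['eef_pos'],st['joints'],st['orientation'][0])
E
```

```text
((364.99285714285713, 137.45), 6.768308639526367) ((192.3838383838384, 157.11111111111111), 5.700977325439453) (array([612.32310931, 197.75814877, 342.0097813 ]), np.float64(1.4753688830017853)) [611.61826823 197.05876842 342.6       ] [612.94862122 197.97826629 342.6       ]
((365.03472222222223, 137.58333333333334), 6.800835609436035) ((192.3838383838384, 157.11111111111111), 5.700977325439453) (array([612.44363877, 197.840613  , 341.61411678]), np.float64(1.4788061509301502)) [611.61826823 197.05876842 342.6       ] [613.26725387 197.70975209 342.6       ]
[(194, 76, 137), (195, 78, 113), (196, 80, 113), (197, 81, 109), (198, 83, 100), (199, 84, 69), (200, 84, 36), (201, 85, 33), (202, 85, 34), (203, 86, 34)]
[390.9638775   82.73875353 381.73101608] [-7.23786886e-02 -8.49027205e-02  1.45173997e+00 -1.30793892e-05
  1.77473287e+00  1.50992183e+00] [ 9.99933797e-01 -1.15065854e-02  2.15442721e-05]
```

play_rows --plan '[{"jaw": 0.06, "dx": 0.02, "dy": -0.01, "dz": 0, "yaw": 0}, {"jaw": 0.06, "dx": 0.055, "dy": -0.03, "dz": 0, "yaw": 0}, {"jaw": 0.06, "dx": 0.09, "dy": -0.05, "dz": 0, "yaw": 0}, {"jaw": 0.06, "dx": 0.125, "dy": -0.07, "dz": 0, "yaw": 0}, {"jaw": 0.06, "dx": 0.16, "dy": -0.09, "dz": 0, "yaw": 0}, {"jaw": 0.06, "dx": 0.19, "dy": -0.105, "dz": 0, "yaw": 0}, {"jaw": 0.06, "dx": 0.21, "dy": -0.114, "dz": 0, "yaw": 0}, {"jaw": 0.06, "dx": 0.2191, "dy": -0.1179, "dz": 0, "yaw": 0}, {"jaw": 0.06, "dx": 0.2191, "dy": -0.1179, "dz": 0, "yaw": 0}, {"jaw": 0.06, "dx": 0.2191, "dy": -0.1179, "dz": 0, "yaw": 0}]'

```text
time: 25.7
eef_pos: [611.4, 197.8, 381.3]
orientation: [[1.0, -0.012, -0.001], [-0.012, -1.0, -0.0], [-0.001, 0.0, -1.0]]
ft_force: [-0.2, -0.2, 0.1]
gripper_width: 59.7
grip_force: 0.0
```

play_rows --plan '[{"jaw": 0.06, "dx": 0, "dy": 0, "dz": 0.015, "yaw": 0}, {"jaw": 0.06, "dx": 0, "dy": 0, "dz": 0.03, "yaw": 0}, {"jaw": 0.06, "dx": 0, "dy": 0, "dz": 0.045, "yaw": 0}, {"jaw": 0.06, "dx": 0, "dy": 0, "dz": 0.055, "yaw": 0}, {"jaw": 0.06, "dx": 0, "dy": 0, "dz": 0.065, "yaw": 0}, {"jaw": 0.06, "dx": 0, "dy": 0, "dz": 0.07, "yaw": 0}, {"jaw": 0.06, "dx": 0, "dy": 0, "dz": 0.07, "yaw": 0}, {"jaw": 0.06, "dx": 0, "dy": 0, "dz": 0.07, "yaw": 0}]'

```text
time: 26.5
eef_pos: [611.7, 197.8, 312.3]
orientation: [[1.0, -0.013, 0.001], [-0.013, -1.0, 0.0], [0.001, -0.0, -1.0]]
ft_force: [-0.6, 0.4, 1.3]
gripper_width: 59.9
grip_force: 0.0
```

play_rows --plan '[{"jaw": 0.06, "dx": 0, "dy": 0, "dz": 0.005, "yaw": 0}, {"jaw": 0.06, "dx": 0, "dy": 0, "dz": 0.01, "yaw": 0}, {"jaw": 0.06, "dx": 0, "dy": 0, "dz": 0.015, "yaw": 0}, {"jaw": 0.06, "dx": 0, "dy": 0, "dz": 0.017, "yaw": 0}, {"jaw": 0.06, "dx": 0, "dy": 0, "dz": 0.017, "yaw": 0}]'

```text
time: 27.0
eef_pos: [611.3, 197.8, 294.1]
orientation: [[1.0, -0.013, -0.001], [-0.013, -1.0, -0.0], [-0.001, 0.0, -1.0]]
ft_force: [-0.8, 0.1, -0.7]
gripper_width: 60.0
grip_force: 0.0
```

play_rows --plan '[{"jaw": 0.045, "dx": 0, "dy": 0, "dz": 0, "yaw": 0}, {"jaw": 0.038, "dx": 0, "dy": 0, "dz": 0, "yaw": 0}, {"jaw": 0.034, "dx": 0, "dy": 0, "dz": 0, "yaw": 0}, {"jaw": 0.025, "dx": 0, "dy": 0, "dz": 0, "yaw": 0}, {"jaw": 0.025, "dx": 0, "dy": 0, "dz": 0, "yaw": 0}, {"jaw": 0.025, "dx": 0, "dy": 0, "dz": 0, "yaw": 0}]' --force 30

```text
time: 27.6
eef_pos: [611.6, 197.2, 294.9]
orientation: [[1.0, -0.013, 0.0], [-0.013, -1.0, -0.001], [0.0, 0.001, -1.0]]
ft_force: [-0.9, -3.3, 1.3]
gripper_width: 30.5
grip_force: 30.0
```

```bash
python3 - <<'E'
import numpy as np
a=np.radians(68)
for q in np.r_[np.arange(.07,1.3,.07),1.257,1.3,1.34]: print('%.2f %.3f %.3f'%(q,-.17*(np.cos(a-q)-np.cos(a)),.17*(np.sin(a)-np.sin(a-q))))
E
```

```text
0.07 -0.011 0.005
0.14 -0.021 0.010
0.21 -0.031 0.017
0.28 -0.041 0.024
0.35 -0.050 0.031
0.42 -0.059 0.040
0.49 -0.067 0.049
0.56 -0.074 0.058
0.63 -0.081 0.068
0.70 -0.087 0.078
0.77 -0.092 0.089
0.84 -0.096 0.100
0.91 -0.100 0.111
0.98 -0.103 0.123
1.05 -0.105 0.134
1.12 -0.106 0.146
1.19 -0.106 0.158
1.26 -0.106 0.170
1.26 -0.106 0.170
1.30 -0.105 0.177
1.34 -0.104 0.184
```

play_rows --plan '[{"jaw": 0.025, "dx": -0.005, "dy": 0, "dz": 0.002, "yaw": 0}, {"jaw": 0.025, "dx": -0.011, "dy": 0, "dz": 0.005, "yaw": 0}, {"jaw": 0.025, "dx": -0.021, "dy": 0, "dz": 0.01, "yaw": 0}, {"jaw": 0.025, "dx": -0.031, "dy": 0, "dz": 0.017, "yaw": 0}, {"jaw": 0.025, "dx": -0.041, "dy": 0, "dz": 0.024, "yaw": 0}, {"jaw": 0.025, "dx": -0.05, "dy": 0, "dz": 0.031, "yaw": 0}, {"jaw": 0.025, "dx": -0.059, "dy": 0, "dz": 0.04, "yaw": 0}, {"jaw": 0.025, "dx": -0.067, "dy": 0, "dz": 0.049, "yaw": 0}, {"jaw": 0.025, "dx": -0.074, "dy": 0, "dz": 0.058, "yaw": 0}, {"jaw": 0.025, "dx": -0.081, "dy": 0, "dz": 0.068, "yaw": 0}, {"jaw": 0.025, "dx": -0.087, "dy": 0, "dz": 0.078, "yaw": 0}, {"jaw": 0.025, "dx": -0.092, "dy": 0, "dz": 0.089, "yaw": 0}]' --force 45

```text
time: 28.8
eef_pos: [518.4, 197.5, 206.3]
orientation: [[1.0, -0.013, 0.0], [-0.013, -1.0, -0.002], [0.0, 0.002, -1.0]]
ft_force: [-2.6, -7.7, 3.2]
gripper_width: 30.1
grip_force: 45.0
```

play_rows --plan '[{"jaw": 0.025, "dx": -0.004, "dy": 0, "dz": 0.011, "yaw": 0}, {"jaw": 0.025, "dx": -0.008, "dy": 0, "dz": 0.022, "yaw": 0}, {"jaw": 0.025, "dx": -0.011, "dy": 0, "dz": 0.034, "yaw": 0}, {"jaw": 0.025, "dx": -0.013, "dy": 0, "dz": 0.045, "yaw": 0}, {"jaw": 0.025, "dx": -0.014, "dy": 0, "dz": 0.057, "yaw": 0}, {"jaw": 0.025, "dx": -0.014, "dy": 0, "dz": 0.066, "yaw": 0}, {"jaw": 0.025, "dx": -0.014, "dy": 0, "dz": 0.075, "yaw": 0}, {"jaw": 0.025, "dx": -0.014, "dy": 0, "dz": 0.081, "yaw": 0}, {"jaw": 0.025, "dx": -0.014, "dy": 0, "dz": 0.085, "yaw": 0}, {"jaw": 0.025, "dx": -0.014, "dy": 0, "dz": 0.085, "yaw": 0}, {"jaw": 0.025, "dx": -0.014, "dy": 0, "dz": 0.085, "yaw": 0}]'

```text
time: 29.9
eef_pos: [504.3, 197.6, 121.5]
orientation: [[1.0, -0.012, -0.001], [-0.012, -1.0, -0.003], [-0.001, 0.003, -1.0]]
ft_force: [-5.2, -8.7, 9.0]
gripper_width: 30.4
grip_force: 45.0
```

play_rows --plan '[{"jaw": 0.025, "dx": 0, "dy": 0, "dz": 0.003, "yaw": 0}, {"jaw": 0.025, "dx": 0, "dy": 0, "dz": 0.005, "yaw": 0}, {"jaw": 0.025, "dx": 0, "dy": 0, "dz": 0.005, "yaw": 0}, {"jaw": 0.025, "dx": 0, "dy": 0, "dz": 0.005, "yaw": 0}]'

```text
time: 30.3
eef_pos: [504.7, 197.6, 118.9]
orientation: [[1.0, -0.012, 0.001], [-0.012, -1.0, -0.003], [0.001, 0.003, -1.0]]
ft_force: [-8.1, -10.3, 22.2]
gripper_width: 30.1
grip_force: 45.0
```

```bash
python3 - <<'E'
from h import *
import pickle
N={n:snap(n) for n in('scene','top')};pickle.dump(N,open('s8.pkl','wb'))
st=sensors.state();print(st['time'],st['eef_pos'],st['ft_force'],st['gripper_width'],st['grip_force'])
for q in(1.0,1.19,1.257):
    a=np.radians(68)-q;p=(676-170*np.cos(a),199,185+170*np.sin(a));print(q,np.round(p),proj(N['scene'],p))
# rod pixels: compare with predicted rod line, in scene (grey rod between pivot and ball)
def shift(A,B,x,y,w,h,m):
    T=A[y:y+h,x:x+w];R=cv2.matchTemplate(B[y-m:y+h+m,x-m:x+w+m],T,cv2.TM_CCOEFF_NORMED);_,v,_,l=cv2.minMaxLoc(R);return l[0]-m,l[1]-m,round(v,3)
o=pickle.load(open('s5.pkl','rb'))
print('table',shift(o['scene']['color'],N['scene']['color'],290,236,14,12,6))
# tray unchanged?
z=pickle.load(open('s0.pkl','rb'))['scene']['color']
for n,(x,y,w,h) in dict(B=(180,272,34,44),C=(160,288,46,40),D=(150,303,36,46),bottle=(295,335,28,34)).items(): print(n,shift(z,N['scene']['color'],x,y,w,h,6))
E
```

```text
30.4 [504.7205734  197.62382072 118.87994908] [-9.42756553 -9.43825285 23.91579747] 30.13868107617731 45.00643730163574
1.0 [509. 199. 217.] [[324.61844581 152.83461347]]
1.19 [506. 199. 184.] [[322.70735287 160.95346767]]
1.257 [506. 199. 173.] [[322.48937226 164.04571383]]
table (0, 0, 0.999)
B (0, 0, 0.895)
C (0, 0, 0.999)
D (0, 0, 0.999)
bottle (0, 0, 0.999)
```

The lever is at its end stop: 176 mm of travel, and the force jumped from 9 to 24 N in under 3 mm. The ball is gripped with 45 N, and neither the table, the round pens nor the bottle has moved. Handing in.

```bash
python3 -c "
from station import r
print(r.finish_job())"
```

```text
the job is handed in; nothing more can be done
None
```

I handed the job in with the square pen in the cradle, the table pushed to its stop, and the lever held at its third position with a 45 N grip. I got no score back, and I judged the table to be home only because it stopped at the same place twice under about 27 N; the camera saw about 87 mm of travel, not 100 mm.

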